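Tighten the spice mill's foot nut with a ratchet spanner

TASK

The spice mill has worked its front foot loose. Take the ratchet spanner from the rubber mat, set its ring right down over the foot's nut and tighten the nut clockwise in short back-and-forth swings between the gussets until it is firmly tight, without crushing the rubber mount. Then lift the spanner off and lay it flat on the mat again, leaving everything else on the counter where it is.

Things in the scene. Friction and masses are not known exactly. Their poses are not given: they have to be found in the camera images.
- mill: the spice mill: heavy green casting with motor drum, steel grinding chamber and hopper, 400 mm tall, fixed to the counter. Origin on the counter under the middle of its base box (270 x 200 mm, x along the motor). Its front foot, a 100 mm wide lug, sticks out along the mill's own -y to 200 mm from the origin, its top 22 mm above the counter; the rest of the base ends at 100 mm
- foot (a point): centre of the stud on top of the front foot, 155 mm from the mill's origin along its -y, axes as the mill's. Two upright gussets stand 39 mm (inner faces) to either side, reach 40 mm past the stud and are 42 to 66 mm tall above the counter: a spanner handle pointing straight out along -y can swing only about 0.55 rad (32 deg) to each side
- nut: brass-coloured self-locking hex nut on the front foot's stud: 30 mm across flats, 16 mm tall plus a collar of 5.5 mm that tapers from 30 to 24 mm width. Origin: centre of its underside, 25 mm above the counter, just above a 3 mm washer 41 mm across. The stud is 20 mm thick and ends 51 mm above the counter. Right-hand thread, 2.5 mm pitch: clockwise from above tightens
- nut_top (a point): top of the nut's collar, 21.5 mm above its origin. The nut turns with an even drag of about 0.3 N m for 0.95 to 1.4 rad (not known beforehand), then bears on the washer and stiffens by 1.8 N m per rad, as the rubber mount under the foot gives. Firmly tight is 0.75 to 1.6 N m (5 to 11 N at point spanner_handle); more crushes the mount. Let go, it eases back a little, which is normal
- spanner: chrome ratchet ring spanner lying flat, 0.3 to 0.45 kg. Origin: ring centre, on its underside; x points from handle to ring, z up. Ring 61 mm outside, 16 mm thick; handle 20 mm wide, 13 mm thick (1.5 to 14.5 mm above the underside), straight along -x to 265 mm from the ring centre. Turned clockwise from above it drives the nut; turned back it clicks freely over 16 teeth of 0.39 rad
- spanner_ring (a point): centre of the spanner's ring at half its thickness (8 mm above the underside). Its six-sided recess, 31.6 mm across flats with a 3 mm lead-in chamfer below, goes right through and stands at an unknown angle to the nut. Seated, the ring is on the washer or within 3 mm of it; not in line with the flats it stops 13 mm higher. Each swing first takes up as much as 0.39 rad of tooth and 0.2 rad of play on the nut
- spanner_handle (a point): point on the middle line of the handle, 150 mm from the ring centre, at half thickness (8 mm above the underside)
- mat: thin dark rubber mat fixed on the counter, 270 x 360 x 3 mm, on which the spanner lies. Origin: centre of its underside; x is the 270 mm side
- screwdriver: a red-handled screwdriver, 190 mm, lying on the mat beside the spanner; leave alone
- washer: a spare steel washer, 41 mm across, 5 mm thick, on the mat; leave alone
- jar_rose: a dark-pink jar with a wooden cap, 72 mm across, 105 mm tall
- jar_turmeric: a yellow jar with a wooden cap, 72 mm across, 105 mm tall
- mortar: an open brass mortar, 92 mm across, 75 mm tall
- scoop: a steel scoop with a wooden handle, 160 mm long, 30 mm tall
- weight: a brass scale weight with a knob, 44 mm across, 50 mm tall

How it is judged:
By the outcome, as a careful person would: the job done as asked, in the order asked, and still so for the second after the job is handed in, with the robot touching nothing.
It also fails if it takes over 72 s, if anything falls off the work surface, if the arm or the gripper's body presses on something with over 40 N, if the wrist force passes 120 N, or if a joint passes its speed limit or range.

ROBOT

A 6-joint arm with a two-finger parallel gripper is mounted at the origin on the work surface. World frame = base frame: x ahead of the robot, y to its left, z up, the work surface at z = 0. Lengths are in m, angles in degrees, forces in N, time in s.
With the tool pointing down it reaches from about 0.25 to 0.725 m from the base axis. Payload 9.7 kg.
Tool frame: the origin (TCP) lies at the very end of the fingers, on their centre line; the grasp point (between the pads) lies 19 mm behind it; x points along the fingers, y is the direction in which the jaws open and shut, and the axes are right-handed (so a half turn about x gives the same grasp; the last joint's range is limited). The gripper opens to 85 mm and grips with 20 to 120 N. Pads are 22 mm wide; open, the fingers measure 114 mm over their backs; the gripper's body (76 mm by 85 mm) begins 54 mm behind the grasp point. The pads swing forward as they close: fully open they stand 13 mm farther back than shut.
Start: joints at [73.854, 4.979, 10.078, 95.1, 0, 90], TCP at [0.153, 0.528, 0.231] pointing down, gripper open.
Joint ranges: [-179.16, 179.16], [-48.56, 103.87], [-65.8, 70.77], [-126.05, 130.52], [-82.76, 87.17], [-180, 180]. Speed limits (degrees/s): [127.2, 127.2, 147.25, 180, 180, 180].

INTERFACE

Orientations are given as [roll, pitch, yaw] about the fixed x, y, z axes, in that order (R = Rz(yaw) Ry(pitch) Rx(roll)).
In Python, from workcell import get_obs, cams, bot gives the robot as it stands.
- The arm moves only by the tool apply_moves, never from a script. Its argument "rows" is a list that holds one entry, the list of rows, each a list of 7 numbers: the shift along the tool's x, y, z in mm, then the turn, a rotation vector about the tool's x, y, z in rad, then the opening, from 0 (shut) to 1 (fully open). A call has 1 to 20 rows; each row is the pose to reach, as a shift and turn from the pose measured when the call began, along the tool's axes at that moment; what a row does not reach only later rows make up. A row lasts 1/10 s, in which the tool goes at most 50 mm and 8.59 degrees, less where a joint would pass 70% of its speed; a pose out of reach is approached as far as the arm can. A call with a gripper value outside its range is refused whole. The fingers move at their own pace and stop on an object; "newtons" is the grip in N (left out, the last holds). Time passes only in rows, so rows that repeat a pose let the fingers close. It gives the time, the measured TCP pose, the force and the opening at its end, in the units of the state.
- get_obs(): the state, without advancing time (a new reading comes with each control period).
- cams.camera(name): name is "scene" or "top" or "wrist"; returns a dict with "pixels" (384x512x3 uint8, red, green, blue), "range_z" (384x512 float32, m along the optical axis (not along the pixel's ray), 0 where there is no reading), "fx", "fy", "cx", "cy" (pixels), "eye" and "attitude" of the camera in the world. Camera axes: x right, y up, looking along -z (the intrinsics and any distortion apply to the point x, -y, -z); pixel columns grow to the right and rows downward; lengths in m; the calibration is good to about 2 mm. A picture is of the moment at which its call begins.
- bot.job_done(): hands the job in, once; it reports no verdict.
Trained networks look in a picture, given as the dict that the camera call returned (one of the last four; its "shot" number tells which), for a name from the list of things; names that differ only in an ending like _2 or _b are one class to them, and where a whole thing is asked for, a point or a joint stands for the part that bears it (a point fixed in the world has none). Each returns a list of dicts, best first, with "confidence" (0 to 1); they miss things now and then, are a little off and sometimes report something else, mostly with a low value. They report only what shows in the picture. A call takes as long as a camera call.
- cams.find_in(label, picture): "at" ([x, y, z] in m, in world coordinates, good to about 4 mm: the middle of the surface that is visible of it).
The state is a dict: "time": time; "q": joint angles; "qd": joint speeds; "joint_efforts": joint torques, N m; "ee_pos": TCP position; "tcp_rot": TCP orientation; "wrist_force": force on the tool from outside, world axes, zero at the start; "torque": the same for the moment, N m; "opening": finger opening in m.
Only numpy, scipy, OpenCV 4.12 (cv2) and the standard library are available. Lean on these libraries where they do the work, as an engineer would, in place of code of your own. Each camera call takes 0.05 s, during which the arm holds its last target.

## Working session

There is one attempt and no reset: what is moved stays moved. The work goes in short steps, Python scripts to look and compute and a tool call to move; the robot and the scene stay as the last step left them, time stands still between calls to the robot, and variables do not carry over. Pictures are saved under pics/ and viewed, and the job is handed in when it is done.

Besides the shell and the picture viewer there is one more tool, called after ">>>" as name(argument=value, ...), one argument or row to a line, values as JSON. apply_moves: Moves the arm, as the interface text tells. Its arguments: {"type":"object","properties":{"rows":{"type":"array"},"newtons":{"type":"number"}},"required":["rows"]}

```bash
ls; mkdir -p pics
python3 - <<'E'
from workcell import get_obs,cams,bot
import cv2,numpy as np
o=get_obs();print(o)
for n in("scene","top"):
    c=cams.camera(n);cv2.imwrite(f"pics/{n}0.png",c["pixels"][:,:,::-1]);
    print(n,{k:v for k,v in c.items() if k not in("pixels","range_z")})
    for l in["nut","nut_top","foot","spanner","spanner_ring","spanner_handle","mill","screwdriver","washer","mat"]:
        print(l,[(np.round(d["at"],4).tolist(),round(d["confidence"],2)) for d in cams.find_in(l,c)[:2]])
E
```

```text
pics
{'time': 0.0, 'q': array([ 7.38525290e+01,  5.01111850e+00,  1.00334406e+01,  9.50993606e+01,
       -3.13983505e-04,  8.99995615e+01]), 'qd': array([ 0.04178349, -0.11276961, -0.0710811 ,  0.0685515 , -0.00507182,
       -0.03253372]), 'joint_efforts': array([-4.09266559e-04, -5.20389318e+01,  4.64801967e+01,  1.63892732e-02,
       -1.08383322e-04, -1.39498491e-05]), 'ee_pos': array([0.15289723, 0.52807672, 0.23057382]), 'tcp_rot': array([ -89.76692125,   89.92296086, -105.91395356]), 'wrist_force': array([ 0.11560782, -0.69596885, -1.08014894]), 'torque': array([ 0.00377457, -0.07343979,  0.04209687]), 'opening': 0.08506899607874409}
scene {'fx': 369.69722147263826, 'fy': 369.69722147263826, 'cx': 265.5140750644818, 'cy': 193.18607436600723, 'eye': array([0.89032807, 0.37430729, 0.90075388]), 'attitude': array([3.49562938e+01, 3.41376940e-03, 1.38860382e+02]), 'shot': 1}
nut [([0.6309, 0.1991, 0.0429], 0.67)]
nut_top [([0.6254, 0.1999, 0.0487], 0.65)]
foot [([0.6723, 0.3497, 0.3591], 0.64)]
spanner [([0.4752, -0.1374, 0.0143], 0.77)]
spanner_ring [([0.4755, -0.1396, 0.0141], 
[... 369 characters left out ...]
4980674698829, 'cx': 252.07376305826236, 'cy': 200.7689217052703, 'eye': array([ 0.42907548, -0.06855899,  1.41463114]), 'attitude': array([  3.23590939,  -0.4345542 , -89.38579753]), 'shot': 2}
nut []
nut_top [([0.6204, 0.1856, 0.0394], 0.62), ([0.6379, 0.3194, 0.2634], 0.19)]
foot []
spanner [([0.4719, -0.1742, 0.0156], 0.89), ([0.638, 0.3216, 0.2585], 0.73)]
spanner_ring [([0.4692, -0.1731, 0.0159], 0.81)]
spanner_handle [([0.4724, -0.1746, 0.0183], 0.75), ([0.7145, -0.3084, 0.1074], 0.59)]
mill [([0.6411, 0.323, 0.2649], 0.98), ([0.3399, 0.2169, 0.033], 0.17)]
screwdriver [([0.5953, -0.2497, 0.0256], 0.68)]
washer [([0.6053, -0.0725, 0.0036], 0.59)]
mat [([0.5102, -0.1935, 0.005], 0.95)]
```

View pics/scene0.png

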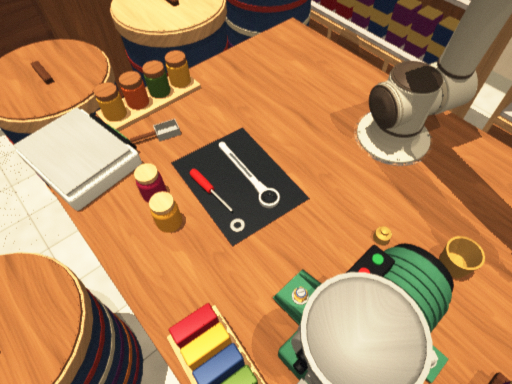

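View pics/top0.png

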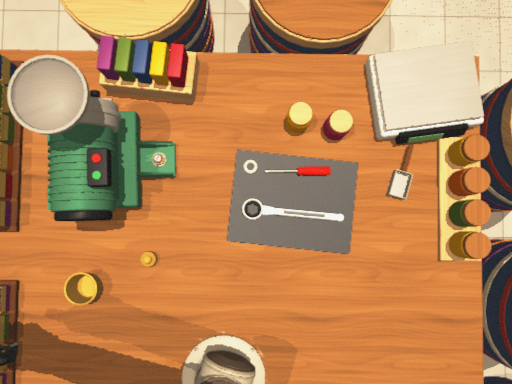

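The scene view shows the spanner on the mat, with its ring at (268,197), and the nut on the front foot at (300,295). In the top view the ring is at (252,209), the handle end at (342,217) and the nut at (159,159). Next I'll measure these with depth.

```bash
cat > h.py <<'E'
from workcell import get_obs,cams,bot
import cv2,numpy as np
from scipy.spatial.transform import Rotation as R
def cloud(c):
    z=c["range_z"];v,u=np.mgrid[0:z.shape[0],0:z.shape[1]]
    p=np.stack([(u-c["cx"])/c["fx"]*z,-(v-c["cy"])/c["fy"]*z,-z],-1)
    w=p@R.from_euler("xyz",c["attitude"],degrees=True).as_matrix().T+c["eye"]
    w[z==0]=np.nan
    return w
def proj(c,P):
    p=(np.asarray(P)-c["eye"])@R.from_euler("xyz",c["attitude"],degrees=True).as_matrix()
    return np.stack([c["cx"]+c["fx"]*p[...,0]/-p[...,2],c["cy"]-c["fy"]*p[...,1]/-p[...,2]],-1)
def save(c,name,box=None,s=1):
    im=c["pixels"][:,:,::-1]
    if box: im=im[box[1]:box[3],box[0]:box[2]]
    cv2.imwrite("pics/"+name,cv2.resize(im,None,fx=s,fy=s,interpolation=cv2.INTER_CUBIC))
def state():
    o=get_obs();print({k:np.round(o[k],4).tolist() for k in("time","q","ee_pos","tcp_rot","wrist_force","torque","opening")});return o
E
python3 - <<'E'
from h import *
for n in("top","scene"):
    c=cams.camera(n);w=cloud(c);px=c["pixels"].astype(int)
    mn=px.min(-1);sat=px.max(-1)-mn
    m=(mn>110)&(sat<60)&(w[...,0]>.38)&(w[...,0]<.56)&(w[...,1]<-.0)&(w[...,1]>-.45)&(w[...,2]<.04)
    k,l,st,ce=cv2.connectedComponentsWithStats(m.astype(np.uint8))
    i=1+np.argmax(st[1:,4]);m=l==i
    P=w[m];print(n,len(P),"z",np.percentile(P[:,2],[10,50,90]))
    # plane-z reproject at handle top 17.5mm
    v,u=np.nonzero(m)
    # ray ∩ z=0.018
    Rm=R.from_euler("xyz",c["attitude"],degrees=True).as_matrix()
    d=np.stack([(u-c["cx"])/c["fx"],-(v-c["cy"])/c["fy"],-np.ones(len(u))],-1)@Rm.T
    Q=c["eye"]+d*((.018-c["eye"][2])/d[:,2])[:,None]
    # handle axis
    q=Q[:,:2];mu=q.mean(0);vt=np.linalg.svd(q-mu)[2][0]
    if vt[1]<0:vt=-vt
    t=(q-mu)@vt;h=t<t.max()-.075
    mu=q[h].mean(0);a=np.linalg.svd(q[h]-mu)[2][0];a=a if a[1]>0 else -a
    t=(q-mu)@a;s=(q-mu)@np.array([-a[1],a[0]])
    print("yaw",np.degrees(np.arctan2(a[1],a[0])),"len",t.max()-t.min(),"ring from far end",mu+a*(t.max()-.0305),"from handle end",mu+a*(t.min()+.265))
    r=t>t.max()-.055;print("ring width",np.ptp(s[r]),"mid",(s[r].max()+s[r].min())/2,"handle w",np.ptp(s[h]))
    # mat yaw
    mm=(px.max(-1)<75)&(w[...,2]<.02)&(np.abs(w[...,0]-.5)<.25)&(np.abs(w[...,1]+.2)<.25)
    k,l,st,ce=cv2.connectedComponentsWithStats(mm.astype(np.uint8));i=1+np.argmax(st[1:,4])
    print("mat",cv2.minAreaRect((w[l==i][:,:2]*1000).astype(np.float32)),np.nanmedian(w[l==i][:,2]))
    # lug: region of height
    for lo,hi in((.015,.03),(.036,.075)):
        mm=(np.abs(w[...,0]-.625)<.09)&(np.abs(w[...,1]-.19)<.06)&(w[...,2]>lo)&(w[...,2]<hi)
        print(lo,np.nanmin(w[mm],0),np.nanmax(w[mm],0),mm.sum())
    print("nut",proj(c,[.622,.19,.045]))
    b={"top":(110,110,230,210),"scene":(240,240,360,340)}[n]
    save(c,n+"1.png",b,6)
E
```

```text
top 1645 z [0.00019238 0.0065697  0.01935565]
yaw 77.23750793623036 len 0.33313178049123715 ring from far end [ 0.51944734 -0.04754206] from handle end [ 0.5111341  -0.08424412]
ring width 0.17411386781781507 mid 0.04328823746440613 handle w 0.10876920177439243
mat ((496.05706787109375, -89.80027770996094), (32.73950958251953, 12.330850601196289), 45.826393127441406) 0.016499823166079897
0.015 [0.53517275 0.14462757 0.01502765] [0.69557218 0.24977751 0.02997257] 875
0.036 [0.5352291  0.15033142 0.03600702] [0.71387426 0.2499535  0.07318131] 587
nut [158.34078238 159.26073316]
scene 614 z [0.0071062  0.01519554 0.01814961]
yaw 85.44493383434155 len 0.2985859741365717 ring from far end [ 0.48588875 -0.07364597] from handle end [ 0.48564367 -0.0767222 ]
ring width 0.06284744016086188 mid 0.0005413498327361994 handle w 0.027315179483529073
mat ((507.52154541015625, -193.2459259033203), (357.77386474609375, 267.0285339355469), 84.2466049194336) 0.0017467055319970726
0.015 [0.58227637 0.14937455 0.0150132 ] [0.67621634 0.2444505  0.02993363] 705
0.036 [0.57475864 0.15425856 0.03601116] [0.67574823 0.24355881 0.06340317] 493
nut [299.41260482 290.36696638]
```

Run:
```python
import cv2,numpy as np
a=cv2.imread("pics/top1.png");b=cv2.imread("pics/scene1.png");cv2.imwrite("pics/both1.png",np.vstack([cv2.resize(a,(480,400)),]) );
```

```text
(no output)
```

View pics/top1.png

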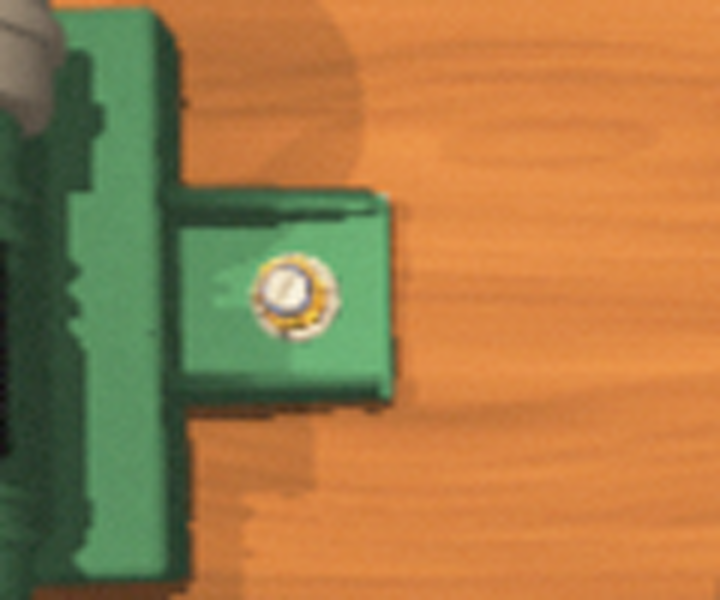

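View pics/scene1.png

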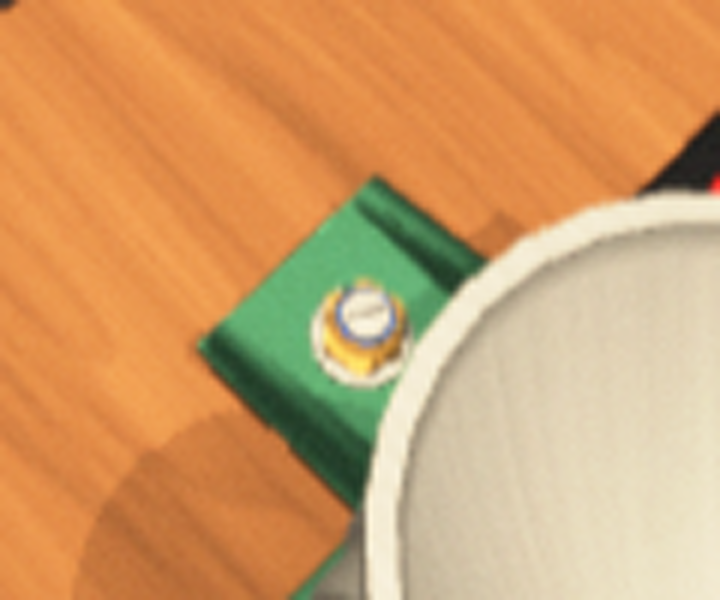

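```bash
cat >> h.py <<'E'
def ray(c,u,v,z):
    u=np.atleast_1d(u).astype(float);v=np.atleast_1d(v).astype(float)
    d=np.stack([(u-c["cx"])/c["fx"],-(v-c["cy"])/c["fy"],-np.ones(len(u))],-1)@R.from_euler("xyz",c["attitude"],degrees=True).as_matrix().T
    return c["eye"]+d*((z-c["eye"][2])/d[:,2])[:,None]
def spanner(c,zt=.018,reg=(.38,.56,-.45,0),thr=150,ringlen=.0305):
    w=cloud(c);px=c["pixels"].astype(int);mn=px.min(-1);sat=px.max(-1)-mn
    m=(mn>thr)&(sat<60)&(w[...,0]>reg[0])&(w[...,0]<reg[1])&(w[...,1]>reg[2])&(w[...,1]<reg[3])
    k,l,st,ce=cv2.connectedComponentsWithStats(m.astype(np.uint8));m=l==1+np.argmax(st[1:,4])
    v,u=np.nonzero(m);q=ray(c,u,v,zt)[:,:2]
    mu=q.mean(0);a=np.linalg.svd(q-mu)[2][0];a=a if a[1]>0 else -a
    for _ in range(3):
        t=(q-mu)@a;h=t<t.max()-.08
        mu=q[h].mean(0);a=np.linalg.svd(q[h]-mu)[2][0];a=a if a[1]>0 else -a
    t=(q-mu)@a;s=(q-mu)@np.array([-a[1],a[0]])
    r=t>t.max()-.05
    print("n",m.sum(),"yaw",np.degrees(np.arctan2(a[1],a[0])),"len",np.ptp(t),"ringA",mu+a*(t.max()-.0305),"ringB",mu+a*(t.min()+.265),"ringw",np.ptp(s[r]),"mid",(s[r].max()+s[r].min())/2,"hw",np.ptp(s[h]))
    return m
E
python3 - <<'E'
from h import *
for n in("top","scene"):
    c=cams.camera(n);m=spanner(c)
    f=lambda X,o:(X+.5)/6-.5+o
    if n=="top":
        print("washer",ray(c,f(295,110),f(298,110),.025),"stud",ray(c,f(286,110),f(289,110),.051))
        # lug end edge corners at front top z=.022? right edge
        print("lug edges",ray(c,[f(388,110)]*2,[f(222,110),f(375,110)],.022))
        print("base edge",ray(c,[f(172,110),f(186,110)],[f(60,110),f(570,110)],.04))
    else:
        print("washer",ray(c,f(361,240),f(333,240),.025),"stud",ray(c,f(366,240),f(315,240),.051))
        print("lug edge",ray(c,[f(378,240),f(203,240)],[f(180,240),f(348,240)],.042))
    print(proj(c,[.625,.19,.025]))
E
```

```text
n 635 yaw 85.18835618602407 len 0.2942632968422929 ringA [ 0.48578083 -0.07937149] ringB [ 0.48588457 -0.07813915] ringw 0.06074914388182699 mid -7.043614990758472e-05 hw 0.023040771757291766
washer [[0.62486231 0.19259601 0.025     ]] stud [[0.62542823 0.19204827 0.051     ]]
lug edges [[0.66277733 0.14907879 0.022     ]
 [0.58847628 0.14760784 0.022     ]]
base edge [[0.73660876 0.25099427 0.04      ]
 [0.49251596 0.23851889 0.04      ]]
[159.6508609  159.21318398]
n 473 yaw 85.32911568305293 len 0.2939638912658566 ringA [ 0.4859896  -0.07636687] ringB [ 0.48611468 -0.07483586] ringw 0.05893651431591934 mid 0.0006479389710321044 hw 0.022860126405582305
washer [[0.62332946 0.19469518 0.025     ]] stud [[0.62471347 0.19611531 0.051     ]]
lug edge [[0.57814601 0.15640119 0.042     ]
 [0.67967612 0.16152268 0.042     ]]
[297.90568382 294.10190263]
```

```bash
cat >> h.py <<'E'
import json
def toolR(phi): # tool down, jaw axis y at world angle phi (deg)
    x=np.array([0,0,-1.]);p=np.radians(phi);y=np.array([np.cos(p),np.sin(p),0]);return R.from_matrix(np.stack([x,y,np.cross(x,y)],1))
def rel(pos,phi,o=None):
    o=o or get_obs();R0=R.from_euler("xyz",o["tcp_rot"],degrees=True)
    s=R0.inv().apply(np.asarray(pos)-o["ee_pos"])*1000
    rv=(R0.inv()*toolR(phi)).as_rotvec()
    return s,rv
def curphi(o):
    y=R.from_euler("xyz",o["tcp_rot"],degrees=True).as_matrix()[:,1];return np.degrees(np.arctan2(y[1],y[0]))
E
python3 - <<'E'
from h import *
o=state();print(curphi(o))
# body-frame description
for phi in(-4.7,175.3):
    s,rv=rel([.475,-.207,.20],phi,o);print(phi,s,rv)
E
```

```text
{'time': 1.3, 'q': [73.8552, 4.9795, 10.0782, 95.0987, 0.0015, 90.0001], 'ee_pos': [0.1529, 0.5283, 0.2313], 'tcp_rot': [177.264, 89.9985, 161.119], 'wrist_force': [0.0024, -1.4356, -0.3809], 'torque': [-0.0124, 0.0089, 0.002], 'opening': 0.0853}
73.85506757772997
-4.7 [  31.26397995 -616.75763456  513.83640919] [ 1.37104457e+00 -2.33317956e-05  1.72907941e-05]
175.3 [  31.26397995 -616.75763456  513.83640919] [-1.77054808e+00 -1.82615349e-05 -2.46416906e-05]
```

>>> apply_moves(
  rows=[
    [[1, -20, 17, 0.04, 0, 0, 1], [2, -46, 39, 0.1, 0, 0, 1], [4, -77, 64, 0.17, 0, 0, 1], [6, -111, 93, 0.25, 0, 0, 1], [8, -148, 123, 0.33, 0, 0, 1], [10, -185, 154, 0.41, 0, 0, 1], [12, -222, 185, 0.49, 0, 0, 1], [13, -259, 216, 0.58, 0, 0, 1], [15, -296, 247, 0.66, 0, 0, 1], [17, -333, 278, 0.74, 0, 0, 1], [19, -370, 308, 0.82, 0, 0, 1], [21, -407, 339, 0.9, 0, 0, 1], [23, -444, 370, 0.99, 0, 0, 1], [25, -481, 401, 1.07, 0, 0, 1], [26, -518, 432, 1.15, 0, 0, 1], [28, -550, 458, 1.22, 0, 0, 1], [29, -580, 483, 1.29, 0, 0, 1], [30, -602, 501, 1.34, 0, 0, 1], [31, -617, 514, 1.371, 0, 0, 1], [31, -617, 514, 1.371, 0, 0, 1]],
  ],
)

```text
time: 3.3
ee_pos: [0.4755, -0.2092, 0.1994]
tcp_rot: [-94.7, 89.9, 170.4]
wrist_force: [-0.9, 0.5, -0.6]
opening: 0.0854
```

Run:
```python
from h import *
c=cams.camera("wrist");save(c,"w1.png",None,1.5);o=state();print(curphi(o),c["eye"],c["attitude"],c["fx"])
spanner(c,thr=140,reg=(.38,.56,-.45,.05))
for l in("spanner_ring","spanner_handle"):print(l,[(np.round(d["at"],4),d["confidence"]) for d in cams.find_in(l,c)[:1]])
```

```text
{'time': 3.35, 'q': [-23.65, 0.1836, 1.5977, 91.4838, 0.003, 71.1235], 'ee_pos': [0.475, -0.208, 0.1997], 'tcp_rot': [-111.3111, 89.9302, 153.9155], 'wrist_force': [-0.6651, 1.2358, 1.2538], 'torque': [0.0282, 0.0047, 0.0195], 'opening': 0.0857}
-4.773442206093758 [ 0.48347744 -0.13152134  0.3418077 ] [-17.91018391   0.05521677  -4.89530195] 275.3616238396557
n 4568 yaw 85.05284057638617 len 0.2950940825720188 ringA [ 0.48472964 -0.07764858] ringB [ 0.48476464 -0.07724418] ringw 0.06265583726680973 mid 0.0006460637924988275 hw 0.0267914288643658
spanner_ring [(array([ 0.4696, -0.1332,  0.0199]), 0.85)]
spanner_handle [(array([ 0.4689, -0.1359,  0.0189]), 0.83)]
```

View pics/w1.png

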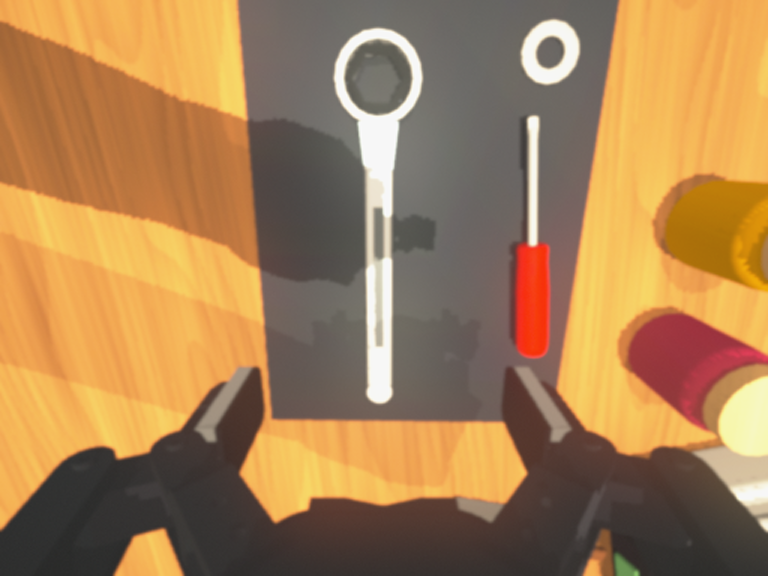

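>>> apply_moves(
  rows=[
    [[30, -1, -1, 0, 0, 0, 0.7], [70, -1, -1, 0, 0, 0, 0.7], [110, -1, -1, 0, 0, 0, 0.7], [145, -1, -1, 0, 0, 0, 0.7], [170, -1, -1, 0, 0, 0, 0.7], [185, -1, -1, 0, 0, 0, 0.6], [191, -1, -1, 0, 0, 0, 0.6], [193, -1, -1, 0, 0, 0, 0.6], [193, -1, -1, 0, 0, 0, 0.5]],
  ],
  newtons=60,
)

```text
time: 4.35
ee_pos: [0.4745, -0.2059, 0.0084]
tcp_rot: [77.1, 89.9, -17.5]
wrist_force: [0.7, -1.2, 0.1]
opening: 0.043
```

>>> apply_moves(
  rows=[
    [[0, 0, 0, 0, 0, 0, 0.35], [0, 0, 0, 0, 0, 0, 0.2], [0, 0, 0, 0, 0, 0, 0.1], [0, 0, 0, 0, 0, 0, 0], [0, 0, 0, 0, 0, 0, 0], [0, 0, 0, 0, 0, 0, 0]],
  ],
)

```text
time: 4.95
ee_pos: [0.4753, -0.2062, 0.0099]
tcp_rot: [74.0, 89.8, -20.7]
wrist_force: [-1.5, 1.3, 7.7]
opening: 0.0178
```

Run:
```python
from h import *
c=cams.camera("wrist");save(c,"w2.png",None,1.5);o=state();print(curphi(o))
```

```text
{'time': 5.0, 'q': [-23.4605, 2.174, -17.4843, 70.1418, 0.0099, 71.1722], 'ee_pos': [0.4753, -0.2062, 0.01], 'tcp_rot': [74.0202, 89.7999, -20.6125], 'wrist_force': [-1.0952, 0.9534, 5.2922], 'torque': [0.0778, 0.282, 0.3161], 'opening': 0.0178}
-4.632579295623812
```

View pics/w2.png

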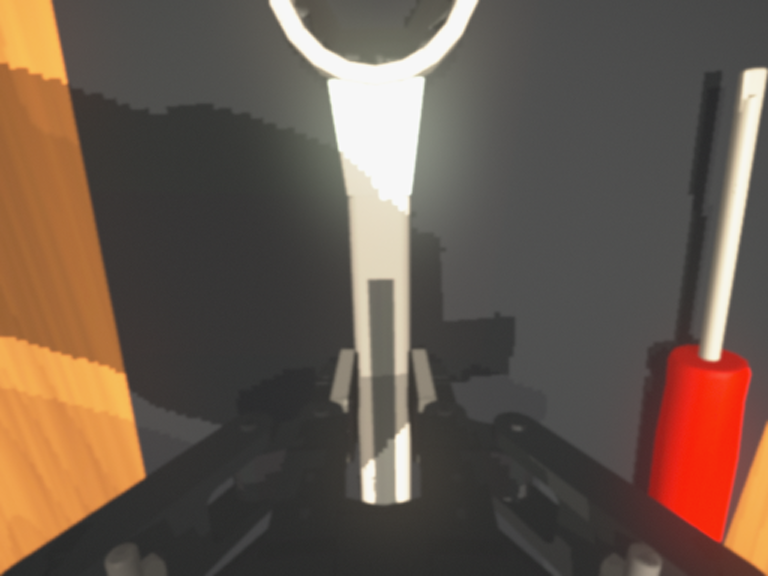

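>>> apply_moves(
  rows=[
    [[-2, 0, 0, 0, 0, 0, 0.4], [-2, 0, 0, 0, 0, 0, 0.4], [-2, 0, -8, 0, 0, 0, 0.4], [-2, 0, -16, 0, 0, 0, 0.4], [-2, 0, -20, 0, 0, 0, 0.4], [-2, 0, -20, 0, 0, 0, 0.2], [-2, 0, -20, 0, 0, 0, 0], [-2, 0, -20, 0, 0, 0, 0], [-2, 0, -20, 0, 0, 0, 0], [-2, 0, -20, 0, 0, 0, 0]],
  ],
  newtons=90,
)

```text
time: 6.0
ee_pos: [0.4772, -0.186, 0.0123]
tcp_rot: [88.3, 89.8, -6.3]
wrist_force: [-0.6, 5.2, 5.2]
opening: 0.0165
```

Run:
```python
from h import *
c=cams.camera("wrist");save(c,"w3.png",None,1.5);o=state();print(curphi(o))
```

```text
{'time': 6.05, 'q': [-21.3308, 1.2564, -18.1586, 70.3687, 0.0561, 73.2875], 'ee_pos': [0.4771, -0.186, 0.0123], 'tcp_rot': [87.8236, 89.7766, -6.7945], 'wrist_force': [-0.8819, 4.8781, 4.3924], 'torque': [0.9239, 0.1401, 0.0869], 'opening': 0.0165}
-4.618144386151209
```

View pics/w3.png

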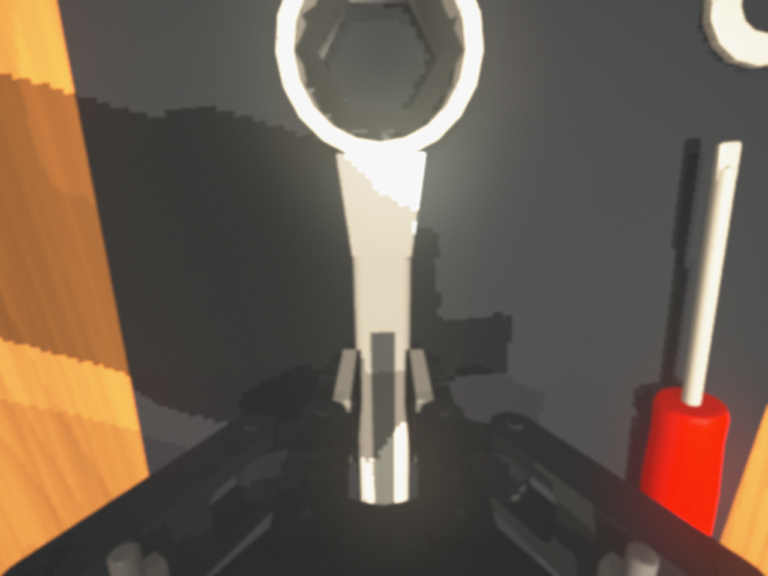

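>>> apply_moves(
  rows=[
    [[-5, 0, 0, 0, 0, 0, 0], [-20, 0, 0, 0, 0, 0, 0], [-45, 0, 0, 0, 0, 0, 0], [-75, 0, 0, 0, 0, 0, 0], [-105, 0, 0, 0, 0, 0, 0], [-125, 0, 0, 0, 0, 0, 0], [-130, 0, 0, 0, 0, 0, 0], [-130, 0, 0, 0, 0, 0, 0]],
  ],
)

```text
time: 6.85
ee_pos: [0.4769, -0.1862, 0.143]
tcp_rot: [81.7, 89.7, -12.9]
wrist_force: [-1.0, 0.4, -3.7]
opening: 0.0164
```

Run:
```python
from h import *
c=cams.camera("wrist");save(c,"w4.png",None,1.5);o=state();print(curphi(o))
print(rel([.631,.055,.13],2.9,o))
```

```text
{'time': 6.9, 'q': [-21.3558, -1.3486, -6.3087, 84.8516, 0.049, 73.2721], 'ee_pos': [0.4765, -0.186, 0.1418], 'tcp_rot': [87.8591, 89.8054, -6.7687], 'wrist_force': [-0.0338, -1.0701, -3.8149], 'torque': [-0.0581, 0.014, 0.0071], 'opening': 0.0159}
-4.627805450744479
(array([  12.21894022,  134.53794338, -252.72445291]), array([-0.13138508,  0.00034957, -0.00337998]))
```

View pics/w4.png

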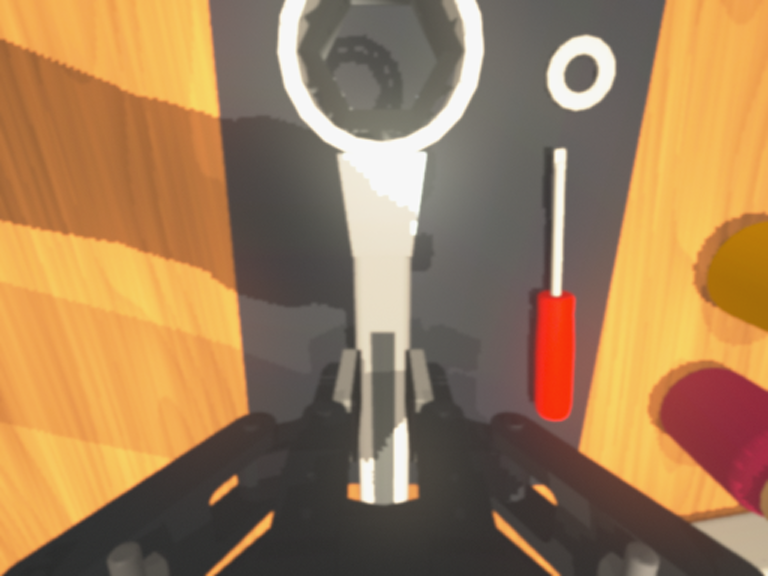

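>>> apply_moves(
  rows=[
    [[0, 6, -12, -0.006, 0, 0, 0], [0, 18, -35, -0.018, 0, 0, 0], [0, 35, -66, -0.034, 0, 0, 0], [0, 53, -100, -0.052, 0, 0, 0], [2, 72, -135, -0.07, 0, 0, 0], [4, 90, -170, -0.088, 0, 0, 0], [6, 107, -202, -0.105, 0, 0, 0], [8, 121, -228, -0.118, 0, 0, 0], [10, 131, -246, -0.128, 0, 0, 0], [12, 134, -253, -0.131, 0, 0, 0], [12, 134, -253, -0.131, 0, 0, 0], [12, 134, -253, -0.131, 0, 0, 0]],
  ],
)

```text
time: 8.1
ee_pos: [0.6298, 0.055, 0.1295]
tcp_rot: [63.2, 89.9, -23.9]
wrist_force: [-0.5, 0.5, -4.1]
opening: 0.0162
```

Run:
```python
from h import *
c=cams.camera("wrist");save(c,"w5.png",None,1.5);o=state();print(curphi(o),c["eye"],c["attitude"])
print(proj(c,[[.6245,.194,.051],[.6245,.194,.025]])*1.5)
for n,b in(("top",(110,110,280,230)),("scene",(190,200,360,340))):
    k=cams.camera(n);save(k,n+"5.png",b,4)
```

```text
{'time': 8.15, 'q': [4.9846, 15.3501, 10.7225, 85.2288, -0.0578, 92.1492], 'ee_pos': [0.6299, 0.0547, 0.1299], 'tcp_rot': [70.2279, 89.8452, -16.9368], 'wrist_force': [0.5346, 0.2129, -3.3708], 'torque': [-0.0906, -0.0376, -0.0289], 'opening': 0.0165}
2.835369676137247 [0.62683343 0.1329802  0.27186864] [-17.9667428   -0.10045892   2.84187421]
[[383.16083416  17.56992922]
 [382.99761756  33.44254014]]
```

View pics/w5.png

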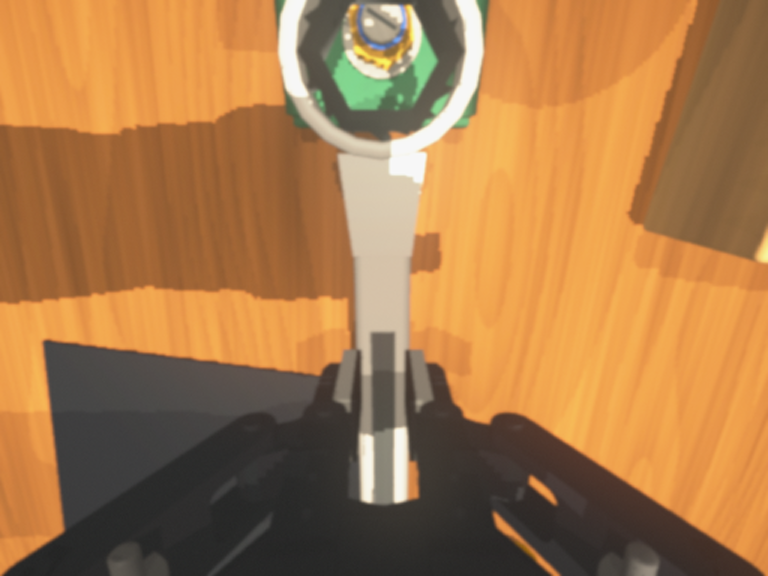

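View pics/top5.png

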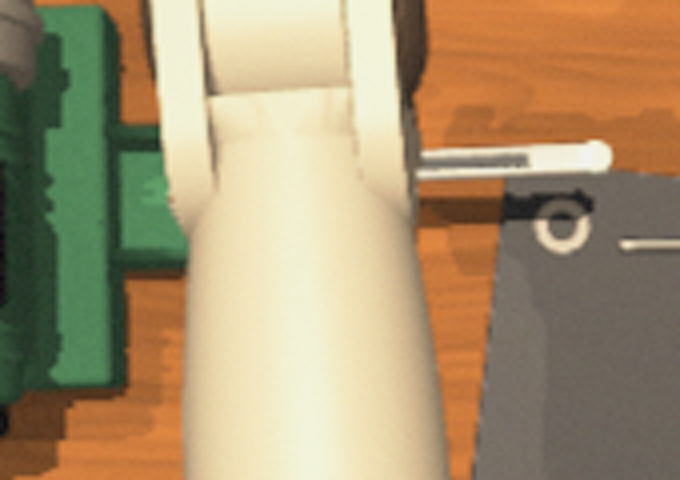

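View pics/scene5.png

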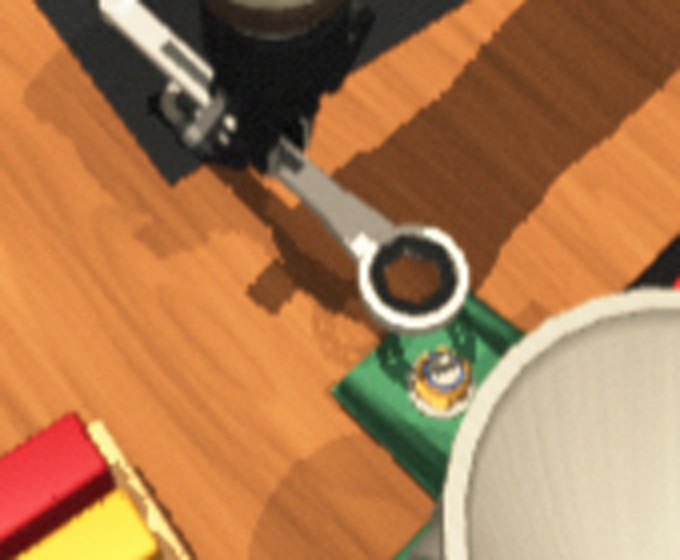

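Run:
```python
from h import *
c=cams.camera("wrist");np.save("w5.npy",c,allow_pickle=True)
save(c,"w5z.png",(180,0,330,110),5)
```

```text
(no output)
```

View pics/w5z.png

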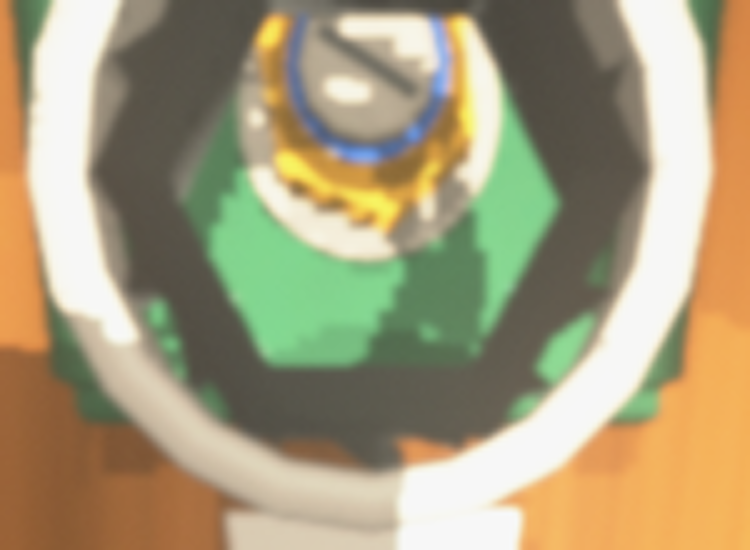

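```bash
cat >> h.py <<'E'
def overlay(c,name,box,s,items):
    im=c["pixels"][box[1]:box[3],box[0]:box[2],::-1];im=cv2.resize(im,None,fx=s,fy=s,interpolation=cv2.INTER_CUBIC).copy()
    for P,col in items:
        p=proj(c,np.asarray(P));q=((p-[box[0],box[1]]+.5)*s-.5)
        cv2.polylines(im,[np.round(q*8).astype(int).reshape(-1,1,2)],True,col,1,cv2.LINE_AA,3)
    cv2.imwrite("pics/"+name,im)
def circ(x,y,z,r,n=60,a0=0):
    t=np.radians(a0)+np.linspace(0,2*np.pi,n,endpoint=False);return np.stack([x+r*np.cos(t),y+r*np.sin(t),0*t+z],-1)
def hexa(x,y,z,af,flat):return circ(x,y,z,af/np.sqrt(3),6,flat+30)
E
python3 - <<'E'
from h import *
c=np.load("w5.npy",allow_pickle=True).item()
x,y=.6245,.1935
its=[(circ(x,y,.025,.0205),(255,0,255)),(circ(x,y,.051,.010),(255,0,0))]
for a,col in((20,(0,0,255)),):
    its+=[(hexa(x,y,.025,.030,a),col),(hexa(x,y,.041,.030,a),col)]
# ring: TCP z~.1299, underside .1205
X,Y=.6235,.1637
its+=[(circ(X,Y,.1365,.0305),(0,255,255)),(hexa(X,Y,.1205,.0316,92.8),(0,255,0))]
overlay(c,"ov5.png",(180,0,330,110),5,its)
E
```

```text
(no output)
```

View pics/ov5.png

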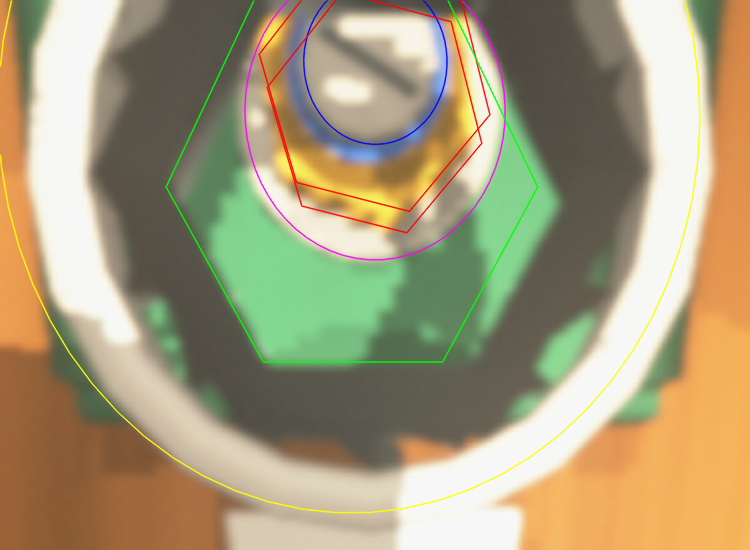

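Run:
```python
from h import *
c=np.load("w5.npy",allow_pickle=True).item()
x,y=.6245,.1935
ims=[]
for a in(6,10,14):
    its=[(hexa(x,y,.025,.030,a),(0,0,255)),(hexa(x,y,.041,.030,a),(0,0,255)),(circ(x,y,.0465,.012),(0,255,0))]
    overlay(c,"t.png",(215,0,290,60),7,its);ims.append(cv2.imread("pics/t.png")[:,:])
overlay(c,"t.png",(215,0,290,60),7,[]);ims.append(cv2.imread("pics/t.png"))
cv2.imwrite("pics/ov5b.png",cv2.resize(np.vstack([np.hstack(ims[:2]),np.hstack(ims[2:])]),(750,600)))
```

```text
(no output)
```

View pics/ov5b.png

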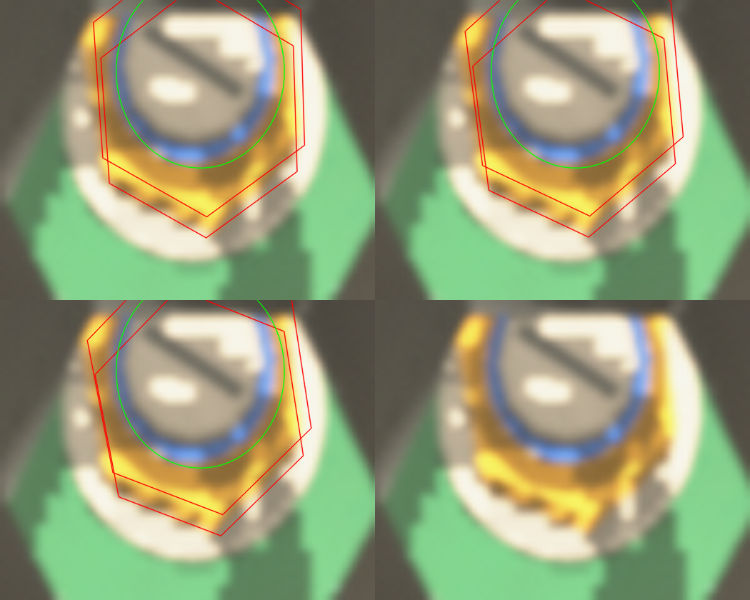

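Run:
```python
from h import *
o=state();print(rel([.5846,.0925,.088],-20.9,o))
```

```text
{'time': 8.3, 'q': [4.9653, 15.3199, 10.7559, 85.2246, -0.0479, 92.1531], 'ee_pos': [0.6303, 0.0545, 0.1306], 'tcp_rot': [79.3954, 89.7832, -7.7925], 'wrist_force': [0.0777, -0.2647, -3.0066], 'torque': [-0.0942, -0.001, 0.0342], 'opening': 0.0163}
(array([ 42.38771182, -43.89141553, -40.20757764]), array([ 4.13854066e-01, -8.32228558e-05, -3.80967852e-03]))
```

>>> apply_moves(
  rows=[
    [[0, -4, -3, 0.04, 0, -0.001, 0], [2, -12, -11, 0.11, 0, -0.001, 0], [6, -20, -18, 0.19, 0, -0.002, 0], [14, -29, -26, 0.27, 0, -0.002, 0], [24, -37, -34, 0.35, 0, -0.003, 0], [34, -42, -38, 0.39, 0, -0.004, 0], [40, -44, -40, 0.414, 0, -0.004, 0], [42, -44, -40, 0.414, 0, -0.004, 0], [42, -44, -40, 0.414, 0, -0.004, 0]],
  ],
)

```text
time: 9.2
ee_pos: [0.5847, 0.0919, 0.0885]
tcp_rot: [149.8, 90.0, 38.9]
wrist_force: [-0.0, -0.1, -3.7]
opening: 0.0161
```

Run:
```python
from h import *
c=cams.camera("wrist");np.save("w6.npy",c,allow_pickle=True);o=state();ph=curphi(o);print(ph)
x,y=.624,.1935
X,Y=o["ee_pos"][:2]+.1084*np.array([np.cos(np.radians(ph+89.6)),np.sin(np.radians(ph+89.6))]);zu=o["ee_pos"][2]-.0094
print(X,Y,zu)
its=[(hexa(x,y,.041,.030,9),(0,0,255)),(circ(x,y,.051,.010),(255,0,0)),(circ(X,Y,zu+.016,.0305),(0,255,255)),(hexa(X,Y,zu,.0316,ph+90),(0,255,0))]
overlay(c,"ov6.png",(180,0,330,110),5,its);overlay(c,"w6z.png",(180,0,330,110),5,[])
k=cams.camera("scene");save(k,"s6.png",(220,220,360,330),5)
```

```text
{'time': 9.25, 'q': [8.9315, 10.2491, 0.1668, 79.8901, 0.0053, 119.8166], 'ee_pos': [0.5849, 0.0919, 0.0888], 'tcp_rot': [130.7177, 89.9719, 19.8327], 'wrist_force': [-0.3053, 0.3562, -2.8739], 'torque': [-0.0857, 0.0537, -0.0594], 'opening': 0.0162}
-20.885043445689675
0.6242296667439517 0.19295201317409577 0.0794170689299036
```

View pics/ov6.png

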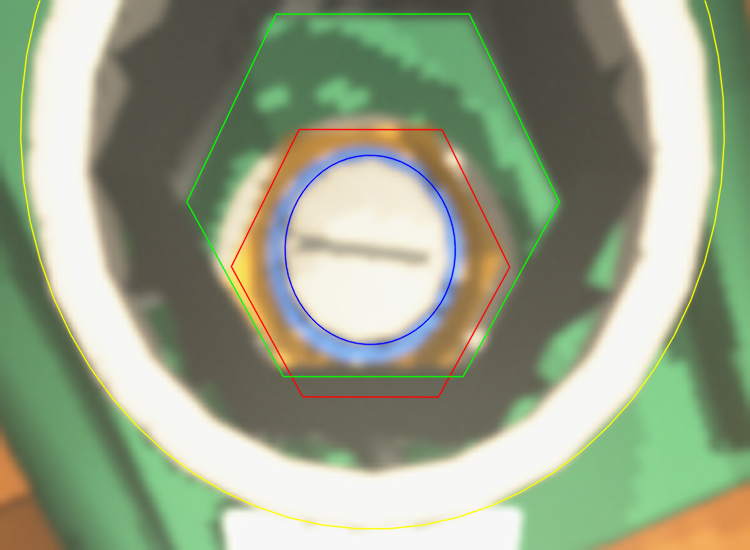

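View pics/s6.png

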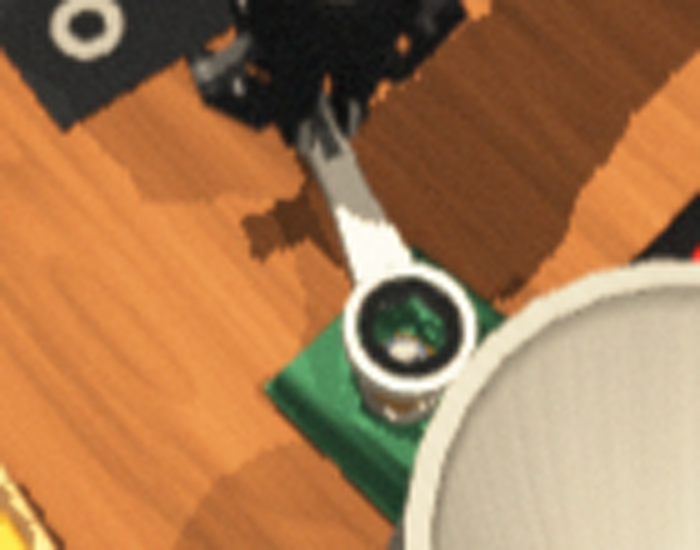

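>>> apply_moves(
  rows=[
    [[8, 0, 0, 0, 0, 0, 0], [20, 0, 0, 0, 0, 0, 0], [30, 0, 0, 0, 0, 0, 0], [35, 0, 0, 0, 0, 0, 0], [38, 0, 0, 0, 0, 0, 0], [40, 0, 0, 0, 0, 0, 0], [40, 0, 0, 0, 0, 0, 0]],
  ],
)

```text
time: 10.0
ee_pos: [0.585, 0.0921, 0.0489]
tcp_rot: [140.4, 90.0, 29.6]
wrist_force: [-0.7, 0.1, -3.5]
opening: 0.0164
```

Run:
```python
from h import *
c=cams.camera("wrist");o=state();overlay(c,"w7z.png",(180,0,330,110),5,[])
```

```text
{'time': 10.05, 'q': [8.9382, 11.0301, -3.3519, 75.5644, 0.0115, 119.8255], 'ee_pos': [0.5851, 0.0921, 0.0491], 'tcp_rot': [131.9031, 89.9452, 21.0157], 'wrist_force': [0.4935, 0.2158, -3.6162], 'torque': [0.0401, 0.1017, 0.0599], 'opening': 0.0161}
```

View pics/w7z.png

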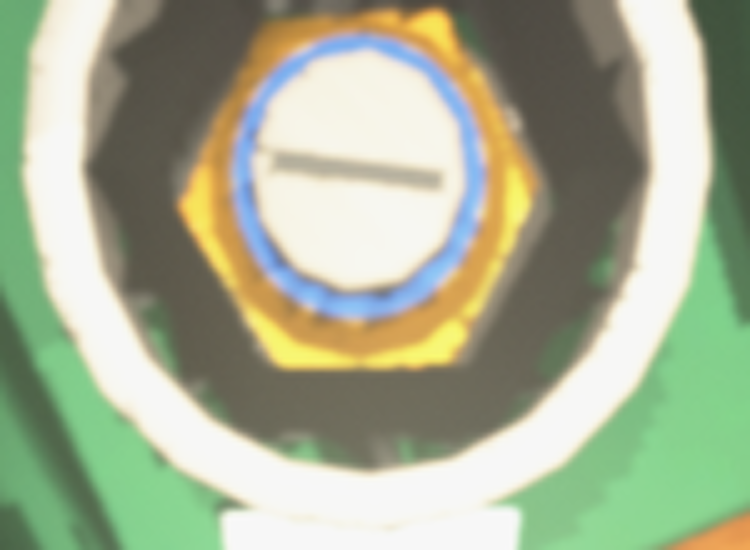

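>>> apply_moves(
  rows=[
    [[2, -0.4, 0, 0, 0, 0, 0], [4, -0.4, 0, 0, 0, 0, 0], [6, -0.4, 0, 0, 0, 0, 0], [8, -0.4, 0, 0, 0, 0, 0], [10, -0.4, 0, 0, 0, 0, 0], [11, -0.4, 0, 0, 0, 0, 0], [11, -0.4, 0, 0, 0, 0, 0]],
  ],
)

```text
time: 10.75
ee_pos: [0.5847, 0.0924, 0.038]
tcp_rot: [145.4, 89.9, 34.5]
wrist_force: [-1.1, 2.0, -2.6]
opening: 0.017
```

Down 11 mm with no jam. I'll do the last few mm next.

>>> apply_moves(
  rows=[
    [[1, 0, 0, 0, 0, 0, 0], [2, 0, 0, 0, 0, 0, 0], [3, 0, 0, 0, 0, 0, 0], [3.5, 0, 0, 0, 0, 0, 0], [3.5, 0, 0, 0, 0, 0, 0]],
  ],
)

```text
time: 11.25
ee_pos: [0.5848, 0.0924, 0.0345]
tcp_rot: [145.5, 89.9, 34.6]
wrist_force: [0.3, 2.5, -2.4]
opening: 0.0163
```

Run:
```python
from h import *
c=cams.camera("wrist");o=state();print(curphi(o));overlay(c,"w8z.png",(180,0,330,110),5,[])
k=cams.camera("scene");save(k,"s8.png",(220,220,360,330),5)
```

```text
{'time': 11.3, 'q': [8.9658, 11.3753, -4.5932, 73.9733, 0.0252, 119.8457], 'ee_pos': [0.5848, 0.0924, 0.0345], 'tcp_rot': [143.2602, 89.9366, 32.3803], 'wrist_force': [-0.3915, 0.7774, -2.2772], 'torque': [0.4491, 0.0112, 0.0544], 'opening': 0.0161}
-20.879886410279408
```

View pics/w8z.png

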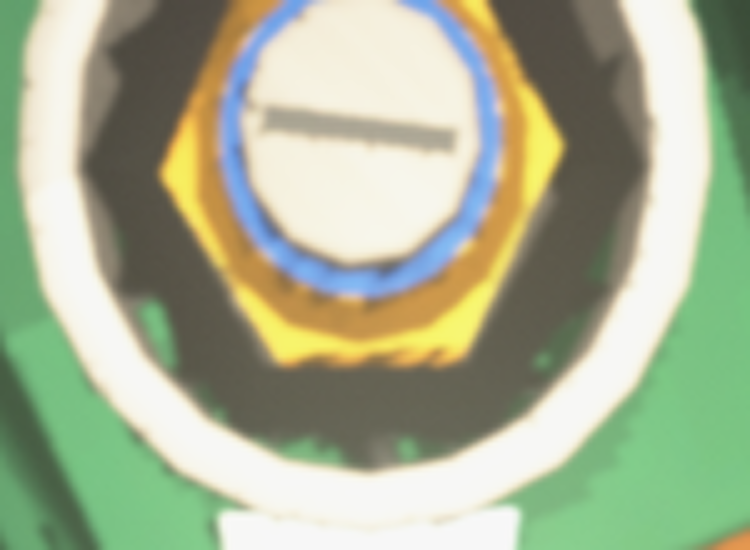

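View pics/s8.png

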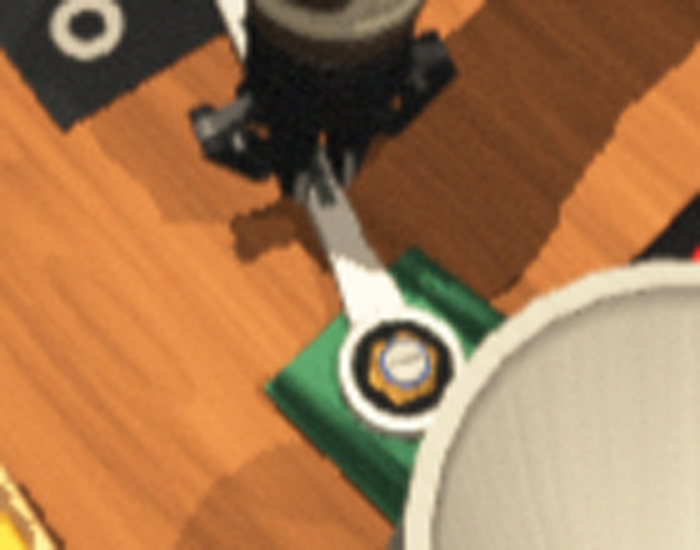

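```bash
cat >> h.py <<'E'
def arc(alphas,C=(0.5,-108.4),o=None):
    for al in alphas:
        a=-al;v=-np.array(C);y=v[0]*np.cos(a)-v[1]*np.sin(a)+C[0];z=v[0]*np.sin(a)+v[1]*np.cos(a)+C[1]
        print([0,round(y,1),round(z,1),round(a,3),0,0,0],end=", ")
    print()
def mom(o,C=(.624,.1935)): # moment about nut axis of external force on tool
    f=o["wrist_force"];p=o["ee_pos"];m=(p[0]-C[0])*f[1]-(p[1]-C[1])*f[0]
    print("Fxy about nut",m,"torque z",o["torque"][2])
E
python3 - <<'E'
from h import *
arc([.04,.12,.22,.32,.42,.52,.62,.72,.80,.86,.88,.88])
arc([-.04,-.12,-.2,-.3,-.4,-.5,-.6,-.7,-.8,-.86,-.9,-.92])
E
```

```text
[0, np.float64(4.3), np.float64(-0.1), -0.04, 0, 0, 0], [0, np.float64(13.0), np.float64(-0.7), -0.12, 0, 0, 0], [0, np.float64(23.7), np.float64(-2.5), -0.22, 0, 0, 0], [0, np.float64(34.1), np.float64(-5.3), -0.32, 0, 0, 0], [0, np.float64(44.2), np.float64(-9.2), -0.42, 0, 0, 0], [0, np.float64(53.9), np.float64(-14.1), -0.52, 0, 0, 0], [0, np.float64(63.1), np.float64(-19.9), -0.62, 0, 0, 0], [0, np.float64(71.6), np.float64(-26.6), -0.72, 0, 0, 0], [0, np.float64(77.9), np.float64(-32.5), -0.8, 0, 0, 0], [0, np.float64(82.3), np.float64(-37.3), -0.86, 0, 0, 0], [0, np.float64(83.7), np.float64(-38.9), -0.88, 0, 0, 0], [0, np.float64(83.7), np.float64(-38.9), -0.88, 0, 0, 0], 
[0, np.float64(-4.3), np.float64(-0.1), 0.04, 0, 0, 0], [0, np.float64(-13.0), np.float64(-0.8), 0.12, 0, 0, 0], [0, np.float64(-21.5), np.float64(-2.3), 0.2, 0, 0, 0], [0, np.float64(-32.0), np.float64(-5.0), 0.3, 0, 0, 0], [0, np.float64(-42.2), np.float64(-8.8), 0.4, 0, 0, 0], [0, np.float64(-51.9), np.float64(-13.5), 0.5, 0, 0, 0], [0, np.float64(-61.1), np.float64(-19.2), 0.6, 0, 0, 0], [0, np.float64(-69.7), np.float64(-25.8), 0.7, 0, 0, 0], [0, np.float64(-77.6), np.float64(-33.2), 0.8, 0, 0, 0], [0, np.float64(-82.0), np.float64(-38.1), 0.86, 0, 0, 0], [0, np.float64(-84.7), np.float64(-41.4), 0.9, 0, 0, 0], [0, np.float64(-86.0), np.float64(-43.1), 0.92, 0, 0, 0],
```

>>> apply_moves(
  rows=[
    [[0, 4.3, -0.1, -0.04, 0, 0, 0], [0, 13, -0.7, -0.12, 0, 0, 0], [0, 23.7, -2.5, -0.22, 0, 0, 0]],
  ],
)

```text
time: 11.65
ee_pos: [0.6079, 0.0863, 0.0347]
tcp_rot: [141.5, 89.9, 43.4]
wrist_force: [0.6, 4.1, -2.8]
opening: 0.0162
```

Run:
```python
from h import *
o=state();print(curphi(o));mom(o)
arc([.08,.18,.28,.38,.48,.56,.62,.65,.65])
```

```text
{'time': 11.65, 'q': [8.0593, 14.3088, -1.1061, 74.5275, 0.0408, 106.1419], 'ee_pos': [0.6079, 0.0863, 0.0347], 'tcp_rot': [141.4755, 89.9294, 43.3929], 'wrist_force': [0.5621, 4.0686, -2.7669], 'torque': [0.8707, -0.031, -0.0225], 'opening': 0.0162}
-8.08258641786393
Fxy about nut -0.005243159421778762 torque z -0.02253322872886752
[0, np.float64(8.7), np.float64(-0.3), -0.08, 0, 0, 0], [0, np.float64(19.4), np.float64(-1.7), -0.18, 0, 0, 0], [0, np.float64(30.0), np.float64(-4.1), -0.28, 0, 0, 0], [0, np.float64(40.2), np.float64(-7.5), -0.38, 0, 0, 0], [0, np.float64(50.1), np.float64(-12.0), -0.48, 0, 0, 0], [0, np.float64(57.7), np.float64(-16.3), -0.56, 0, 0, 0], [0, np.float64(63.1), np.float64(-19.9), -0.62, 0, 0, 0], [0, np.float64(65.7), np.float64(-21.8), -0.65, 0, 0, 0], [0, np.float64(65.7), np.float64(-21.8), -0.65, 0, 0, 0],
```

>>> apply_moves(
  rows=[
    [[0, 8.7, -0.6, -0.08, 0, 0, 0], [0, 19.4, -2.1, -0.18, 0, 0, 0], [0, 30, -4.5, -0.28, 0, 0, 0], [0, 40.2, -8, -0.38, 0, 0, 0], [0, 50.1, -12.5, -0.48, 0, 0, 0], [0, 57.7, -16.8, -0.56, 0, 0, 0], [0, 63.1, -20.4, -0.62, 0, 0, 0], [0, 65.7, -22.3, -0.65, 0, 0, 0], [0, 65.7, -22.3, -0.65, 0, 0, 0]],
  ],
)

```text
time: 12.55
ee_pos: [0.6757, 0.0999, 0.0342]
tcp_rot: [171.5, 89.9, 110.8]
wrist_force: [-2.6, 4.9, -2.8]
opening: 0.016
```

Run:
```python
from h import *
c=cams.camera("wrist");o=state();print(curphi(o));mom(o)
overlay(c,"w9z.png",(180,0,330,110),5,[])
arc([-.04,-.12,-.2,-.3,-.4,-.5])
```

```text
{'time': 12.6, 'q': [8.3657, 23.7829, 10.8531, 77.092, 0.104, 69.159], 'ee_pos': [0.6756, 0.0999, 0.0342], 'tcp_rot': [170.9936, 89.8938, 110.2003], 'wrist_force': [-1.948, 4.8102, -3.4012], 'torque': [1.0172, 0.4433, -0.0691], 'opening': 0.0163}
29.206675963967918
Fxy about nut 0.06598965943388424 torque z -0.06905750613312356
[0, np.float64(-4.3), np.float64(-0.1), 0.04, 0, 0, 0], [0, np.float64(-13.0), np.float64(-0.8), 0.12, 0, 0, 0], [0, np.float64(-21.5), np.float64(-2.3), 0.2, 0, 0, 0], [0, np.float64(-32.0), np.float64(-5.0), 0.3, 0, 0, 0], [0, np.float64(-42.2), np.float64(-8.8), 0.4, 0, 0, 0], [0, np.float64(-51.9), np.float64(-13.5), 0.5, 0, 0, 0],
```

View pics/w9z.png

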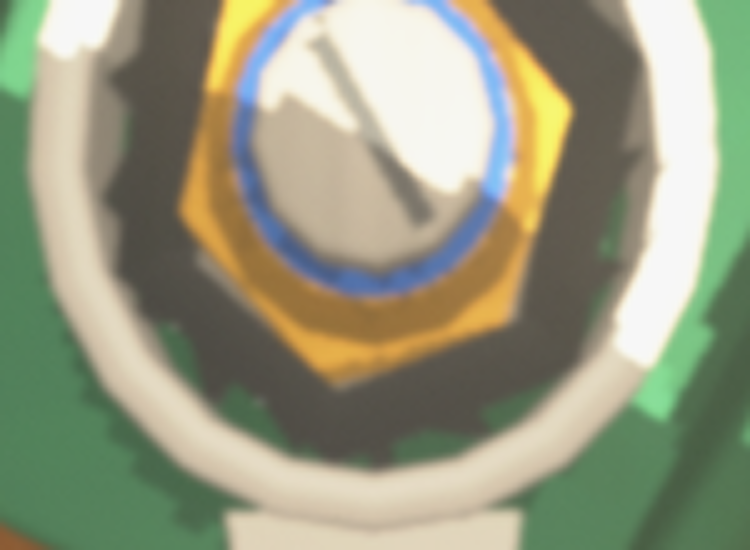

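>>> apply_moves(
  rows=[
    [[0, -4.3, -0.6, 0.04, 0, 0, 0], [0, -13, -1.6, 0.12, 0, 0, 0], [0, -21.5, -3.1, 0.2, 0, 0, 0], [0, -32, -5.8, 0.3, 0, 0, 0], [0, -42.2, -9.6, 0.4, 0, 0, 0], [0, -51.9, -14.3, 0.5, 0, 0, 0]],
  ],
)

```text
time: 13.2
ee_pos: [0.623, 0.0864, 0.0342]
tcp_rot: [-148.6, 89.9, 121.6]
wrist_force: [0.2, -0.4, -2.0]
opening: 0.0162
```

Run:
```python
from h import *
o=state();print(curphi(o));mom(o)
arc([-.1,-.2,-.3,-.38,-.42,-.42],C=(.5,-107.5))
```

```text
{'time': 13.2, 'q': [7.8696, 16.4145, 1.4066, 75.0152, 0.0526, 97.5919], 'ee_pos': [0.623, 0.0864, 0.0342], 'tcp_rot': [-148.645, 89.9425, 121.6328], 'wrist_force': [0.244, -0.3866, -2.0429], 'torque': [-0.0057, -0.2373, -0.1396], 'opening': 0.0162}
0.2777676515593899
Fxy about nut 0.02651098627564439 torque z -0.1396048631309082
[0, np.float64(-10.7), np.float64(-0.6), 0.1, 0, 0, 0], [0, np.float64(-21.3), np.float64(-2.2), 0.2, 0, 0, 0], [0, np.float64(-31.7), np.float64(-4.9), 0.3, 0, 0, 0], [0, np.float64(-39.8), np.float64(-7.9), 0.38, 0, 0, 0], [0, np.float64(-43.8), np.float64(-9.5), 0.42, 0, 0, 0], [0, np.float64(-43.8), np.float64(-9.5), 0.42, 0, 0, 0],
```

>>> apply_moves(
  rows=[
    [[0, -10.7, -0.6, 0.1, 0, 0, 0], [0, -21.3, -2.2, 0.2, 0, 0, 0], [0, -31.7, -4.9, 0.3, 0, 0, 0], [0, -39.8, -7.9, 0.38, 0, 0, 0], [0, -43.8, -9.5, 0.42, 0, 0, 0], [0, -43.8, -9.5, 0.42, 0, 0, 0]],
  ],
)

```text
time: 13.8
ee_pos: [0.5792, 0.0952, 0.0346]
tcp_rot: [76.3, 90.0, -37.6]
wrist_force: [2.3, -2.4, -3.1]
opening: 0.0161
```

Run:
```python
from h import *
c=cams.camera("wrist");o=state();print(curphi(o));mom(o)
overlay(c,"w10z.png",(180,0,330,110),5,[])
```

```text
{'time': 13.85, 'q': [9.3302, 10.7784, -5.2898, 73.9254, -0.0105, 123.081], 'ee_pos': [0.5794, 0.0951, 0.0345], 'tcp_rot': [64.3885, 89.9877, -49.3623], 'wrist_force': [1.3609, -2.1062, -2.5616], 'torque': [-0.4249, -0.1864, 0.0543], 'opening': 0.0163}
-23.750734375938368
Fxy about nut 0.22784461784071325 torque z 0.054256605443568494
```

View pics/w10z.png

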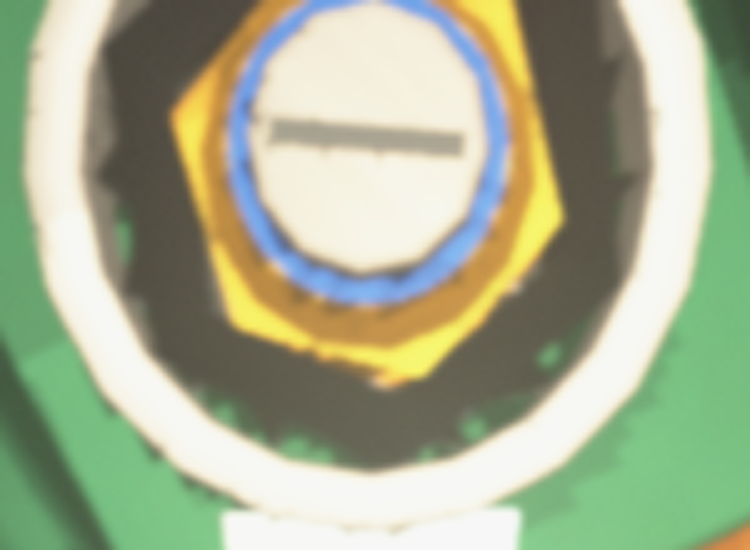

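Run:
```python
from h import *
arc([.05,.15,.25,.35,.45,.55,.65,.75,.85,.92,.97,.98,.98],C=(.5,-108))
arc([-.05,-.15,-.25,-.35,-.45,-.55,-.6,-.65,-.7,-.75,-.8],C=(.5,-108))
```

```text
[0, np.float64(5.4), np.float64(-0.1), -0.05, 0, 0, 0], [0, np.float64(16.1), np.float64(-1.1), -0.15, 0, 0, 0], [0, np.float64(26.7), np.float64(-3.2), -0.25, 0, 0, 0], [0, np.float64(37.1), np.float64(-6.4), -0.35, 0, 0, 0], [0, np.float64(47.0), np.float64(-10.5), -0.45, 0, 0, 0], [0, np.float64(56.5), np.float64(-15.7), -0.55, 0, 0, 0], [0, np.float64(65.5), np.float64(-21.7), -0.65, 0, 0, 0], [0, np.float64(73.8), np.float64(-28.6), -0.75, 0, 0, 0], [0, np.float64(81.3), np.float64(-36.3), -0.85, 0, 0, 0], [0, np.float64(86.1), np.float64(-42.2), -0.92, 0, 0, 0], [0, np.float64(89.3), np.float64(-46.5), -0.97, 0, 0, 0], [0, np.float64(89.9), np.float64(-47.4), -0.98, 0, 0, 0], [0, np.float64(89.9), np.float64(-47.4), -0.98, 0, 0, 0], 
[0, np.float64(-5.4), np.float64(-0.2), 0.05, 0, 0, 0], [0, np.float64(-16.1), np.float64(-1.3), 0.15, 0, 0, 0], [0, np.float64(-26.7), np.float64(-3.5), 0.25, 0, 0, 0], [0, np.float64(-37.0), np.float64(-6.7), 0.35, 0, 0, 0], [0, np.float64(-46.9), np.float64(-11.0), 0.45, 0, 0, 0], [0, np.float64(-56.4), np.float64(-16.2), 0.55, 0, 0, 0], [0, np.float64(-60.9), np.float64(-19.1), 0.6, 0, 0, 0], [0, np.float64(-65.3), np.float64(-22.3), 0.65, 0, 0, 0], [0, np.float64(-69.5), np.float64(-25.7), 0.7, 0, 0, 0], [0, np.float64(-73.5), np.float64(-29.3), 0.75, 0, 0, 0], [0, np.float64(-77.3), np.float64(-33.1), 0.8, 0, 0, 0],
```

>>> apply_moves(
  rows=[
    [[0, 5.4, -0.1, -0.05, 0, 0, 0], [0, 16.1, -1.1, -0.15, 0, 0, 0], [0, 26.7, -3.2, -0.25, 0, 0, 0], [0, 37.1, -6.4, -0.35, 0, 0, 0], [0, 47, -10.5, -0.45, 0, 0, 0], [0, 56.5, -15.7, -0.55, 0, 0, 0], [0, 65.5, -21.7, -0.65, 0, 0, 0], [0, 73.8, -28.6, -0.75, 0, 0, 0], [0, 81.3, -36.3, -0.85, 0, 0, 0], [0, 86.1, -42.2, -0.92, 0, 0, 0], [0, 89.3, -46.5, -0.97, 0, 0, 0], [0, 89.9, -47.4, -0.98, 0, 0, 0]],
  ],
)

```text
time: 15.05
ee_pos: [0.6808, 0.103, 0.0339]
tcp_rot: [-156.1, 89.9, 146.5]
wrist_force: [-2.7, 3.6, -2.2]
opening: 0.0164
```

Run:
```python
from h import *
c=cams.camera("wrist");o=state();print(curphi(o));mom(o)
overlay(c,"w11z.png",(180,0,330,110),5,[])
```

```text
{'time': 15.1, 'q': [8.5811, 24.5826, 11.8869, 77.3592, 0.0451, 66.0918], 'ee_pos': [0.6807, 0.1029, 0.0339], 'tcp_rot': [-153.2828, 89.929, 149.2065], 'wrist_force': [-1.5174, 4.2071, -2.6866], 'torque': [0.9488, 0.3215, -0.1632], 'opening': 0.0161}
32.48928049517705
Fxy about nut 0.10096433636383645 torque z -0.16318408880421578
```

View pics/w11z.png

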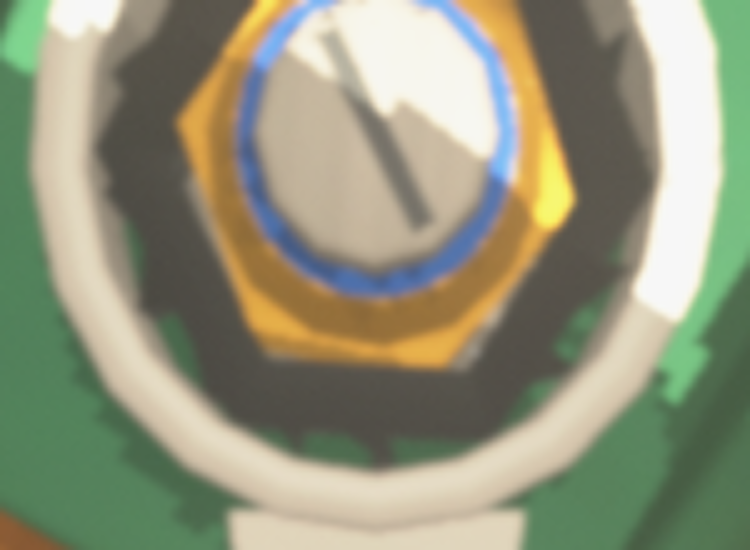

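>>> apply_moves(
  rows=[
    [[0, -5.4, -0.2, 0.05, 0, 0, 0], [0, -16.1, -1.3, 0.15, 0, 0, 0], [0, -26.7, -3.5, 0.25, 0, 0, 0], [0, -37, -6.7, 0.35, 0, 0, 0], [0, -46.9, -11, 0.45, 0, 0, 0], [0, -56.4, -16.2, 0.55, 0, 0, 0]],
  ],
)

```text
time: 15.7
ee_pos: [0.624, 0.0859, 0.0341]
tcp_rot: [-143.2, 89.9, 127.5]
wrist_force: [0.8, 3.9, -2.9]
opening: 0.0162
```

Run:
```python
from h import *
o=state();print(curphi(o));mom(o)
arc([-.1,-.2,-.3,-.38,-.42,-.44,-.44],C=(.5,-108))
```

```text
{'time': 15.7, 'q': [7.8162, 16.5476, 1.5571, 75.0416, 0.0563, 97.1456], 'ee_pos': [0.624, 0.0859, 0.0341], 'tcp_rot': [-143.1664, 89.9351, 127.5041], 'wrist_force': [0.8052, 3.8672, -2.9313], 'torque': [1.0387, -0.2591, -0.0362], 'opening': 0.0162}
0.6705110781851954
Fxy about nut 0.0866085118356897 torque z -0.03617470457083282
[0, np.float64(-10.8), np.float64(-0.6), 0.1, 0, 0, 0], [0, np.float64(-21.4), np.float64(-2.3), 0.2, 0, 0, 0], [0, np.float64(-31.9), np.float64(-5.0), 0.3, 0, 0, 0], [0, np.float64(-40.0), np.float64(-7.9), 0.38, 0, 0, 0], [0, np.float64(-44.0), np.float64(-9.6), 0.42, 0, 0, 0], [0, np.float64(-46.0), np.float64(-10.5), 0.44, 0, 0, 0], [0, np.float64(-46.0), np.float64(-10.5), 0.44, 0, 0, 0],
```

>>> apply_moves(
  rows=[
    [[0, -10.8, -0.9, 0.1, 0, 0, 0], [0, -21.4, -2.7, 0.2, 0, 0, 0], [0, -31.9, -5.4, 0.3, 0, 0, 0], [0, -40, -8.3, 0.38, 0, 0, 0], [0, -44, -10, 0.42, 0, 0, 0], [0, -46, -10.9, 0.44, 0, 0, 0], [0, -46, -10.9, 0.44, 0, 0, 0]],
  ],
)

```text
time: 16.4
ee_pos: [0.578, 0.0958, 0.0344]
tcp_rot: [134.6, 90.0, 20.0]
wrist_force: [1.9, -2.5, -2.5]
opening: 0.0163
```

Run:
```python
from h import *
c=cams.camera("wrist");o=state();print(curphi(o));mom(o)
overlay(c,"w12z.png",(180,0,330,110),5,[])
```

```text
{'time': 16.45, 'q': [9.3994, 10.6409, -5.4706, 73.897, 0.0024, 123.929], 'ee_pos': [0.5781, 0.0957, 0.0343], 'tcp_rot': [-71.7779, 89.9911, 173.6924], 'wrist_force': [1.5292, -3.0047, -2.2224], 'torque': [-0.5831, -0.2611, 0.0316], 'opening': 0.0159}
-24.529683811514445
Fxy about nut 0.2875180386214465 torque z 0.03162772387443248
```

View pics/w12z.png

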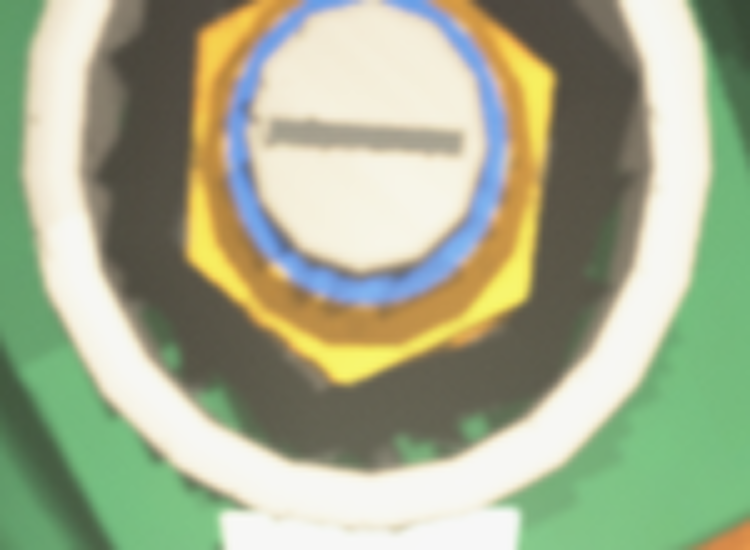

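Run:
```python
from h import *
arc([.05,.15,.25,.35,.45,.55,.63,.69,.72,.72],C=(.5,-107.6))
arc([-.05,-.13,-.2,-.3,-.4,-.5,-.55,-.6,-.65,-.7,-.72,-.72],C=(.5,-107.6))
```

```text
[0, np.float64(5.4), np.float64(-0.1), -0.05, 0, 0, 0], [0, np.float64(16.1), np.float64(-1.1), -0.15, 0, 0, 0], [0, np.float64(26.6), np.float64(-3.2), -0.25, 0, 0, 0], [0, np.float64(36.9), np.float64(-6.4), -0.35, 0, 0, 0], [0, np.float64(46.9), np.float64(-10.5), -0.45, 0, 0, 0], [0, np.float64(56.3), np.float64(-15.6), -0.55, 0, 0, 0], [0, np.float64(63.5), np.float64(-20.4), -0.63, 0, 0, 0], [0, np.float64(68.6), np.float64(-24.3), -0.69, 0, 0, 0], [0, np.float64(71.1), np.float64(-26.4), -0.72, 0, 0, 0], [0, np.float64(71.1), np.float64(-26.4), -0.72, 0, 0, 0], 
[0, np.float64(-5.4), np.float64(-0.2), 0.05, 0, 0, 0], [0, np.float64(-13.9), np.float64(-1.0), 0.13, 0, 0, 0], [0, np.float64(-21.4), np.float64(-2.2), 0.2, 0, 0, 0], [0, np.float64(-31.8), np.float64(-5.0), 0.3, 0, 0, 0], [0, np.float64(-41.9), np.float64(-8.7), 0.4, 0, 0, 0], [0, np.float64(-51.5), np.float64(-13.4), 0.5, 0, 0, 0], [0, np.float64(-56.2), np.float64(-16.1), 0.55, 0, 0, 0], [0, np.float64(-60.7), np.float64(-19.1), 0.6, 0, 0, 0], [0, np.float64(-65.0), np.float64(-22.2), 0.65, 0, 0, 0], [0, np.float64(-69.2), np.float64(-25.6), 0.7, 0, 0, 0], [0, np.float64(-70.8), np.float64(-27.0), 0.72, 0, 0, 0], [0, np.float64(-70.8), np.float64(-27.0), 0.72, 0, 0, 0],
```

>>> apply_moves(
  rows=[
    [[0, 5.4, -0.1, -0.05, 0, 0, 0], [0, 16.1, -1.1, -0.15, 0, 0, 0], [0, 26.6, -3.2, -0.25, 0, 0, 0], [0, 36.9, -6.4, -0.35, 0, 0, 0], [0, 46.9, -10.5, -0.45, 0, 0, 0], [0, 56.3, -15.6, -0.55, 0, 0, 0], [0, 63.5, -20.4, -0.63, 0, 0, 0], [0, 68.6, -24.3, -0.69, 0, 0, 0], [0, 71.1, -26.4, -0.72, 0, 0, 0], [0, 71.1, -26.4, -0.72, 0, 0, 0]],
  ],
)

```text
time: 17.45
ee_pos: [0.6538, 0.0906, 0.0339]
tcp_rot: [-150.5, 89.9, 136.3]
wrist_force: [0.0, 3.6, -3.7]
opening: 0.0161
```

>>> apply_moves(
  rows=[
    [[0, -5.4, -0.2, 0.05, 0, 0, 0], [0, -13.9, -1, 0.13, 0, 0, 0], [0, -21.4, -2.2, 0.2, 0, 0, 0], [0, -31.8, -5, 0.3, 0, 0, 0], [0, -41.9, -8.7, 0.4, 0, 0, 0], [0, -51.5, -13.4, 0.5, 0, 0, 0], [0, -60.7, -19.1, 0.6, 0, 0, 0], [0, -60.7, -19.1, 0.6, 0, 0, 0]],
  ],
)

```text
time: 18.25
ee_pos: [0.5896, 0.0913, 0.0344]
tcp_rot: [-145.4, 90.0, 106.9]
wrist_force: [3.2, -0.7, -2.6]
opening: 0.0162
```

Run:
```python
from h import *
o=state();print(curphi(o));mom(o)
arc([-.05,-.1,-.13],C=(.5,-107.6))
```

```text
{'time': 18.25, 'q': [8.7911, 12.0563, -3.8144, 74.1319, 0.0185, 116.5533], 'ee_pos': [0.5896, 0.0913, 0.0344], 'tcp_rot': [-145.3506, 89.9813, 106.8872], 'wrist_force': [3.1746, -0.6776, -2.597], 'torque': [-0.2041, -0.4264, -0.0195], 'opening': 0.0162}
-17.762210736313545
Fxy about nut 0.34783115816681864 torque z -0.019478536284150885
[0, np.float64(-5.4), np.float64(-0.2), 0.05, 0, 0, 0], [0, np.float64(-10.7), np.float64(-0.6), 0.1, 0, 0, 0], [0, np.float64(-13.9), np.float64(-1.0), 0.13, 0, 0, 0],
```

>>> apply_moves(
  rows=[
    [[0, -5.4, -0.2, 0.05, 0, 0, 0], [0, -10.7, -0.6, 0.1, 0, 0, 0], [0, -13.9, -1, 0.13, 0, 0, 0], [0, -13.9, -1, 0.13, 0, 0, 0]],
  ],
)

```text
time: 18.65
ee_pos: [0.577, 0.0961, 0.0346]
tcp_rot: [94.1, 90.0, -21.0]
wrist_force: [2.2, -1.1, -2.9]
opening: 0.0157
```

Run:
```python
from h import *
c=cams.camera("wrist");o=state();print(curphi(o));mom(o)
overlay(c,"w13z.png",(180,0,330,110),5,[])
```

```text
{'time': 18.7, 'q': [9.4632, 10.4749, -5.6349, 73.8605, -0.0191, 124.548], 'ee_pos': [0.5771, 0.0961, 0.0345], 'tcp_rot': [91.7856, 89.9647, -23.2991], 'wrist_force': [2.1466, -0.5568, -2.2336], 'torque': [-0.1137, -0.442, 0.0744], 'opening': 0.0158}
-25.084782444809232
Fxy about nut 0.2351975983152659 torque z 0.07443373961165217
```

View pics/w13z.png

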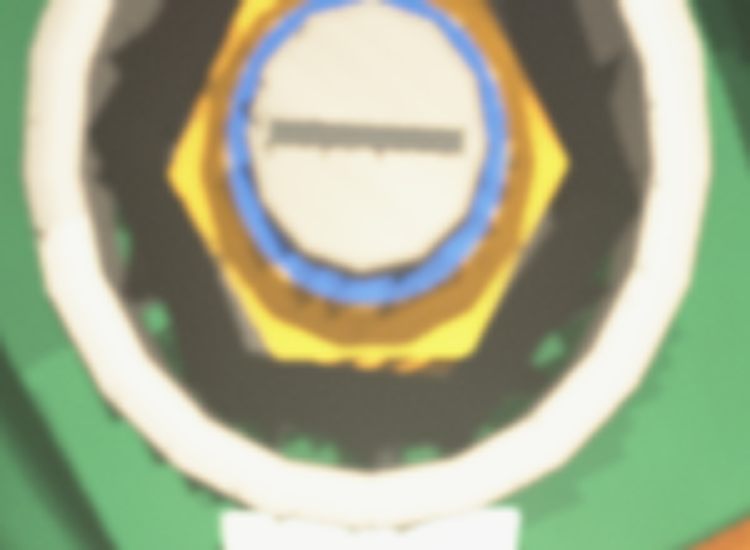

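>>> apply_moves(
  rows=[
    [[0, 5.4, -0.1, -0.05, 0, 0, 0], [0, 16.1, -1.1, -0.15, 0, 0, 0], [0, 26.6, -3.2, -0.25, 0, 0, 0], [0, 36.9, -6.4, -0.35, 0, 0, 0], [0, 46.9, -10.5, -0.45, 0, 0, 0], [0, 56.3, -15.6, -0.55, 0, 0, 0], [0, 63.5, -20.4, -0.63, 0, 0, 0], [0, 68.6, -24.3, -0.69, 0, 0, 0], [0, 71.1, -26.4, -0.72, 0, 0, 0], [0, 71.1, -26.4, -0.72, 0, 0, 0]],
  ],
)

```text
time: 19.7
ee_pos: [0.6527, 0.0903, 0.0342]
tcp_rot: [-172.8, 90.0, 113.5]
wrist_force: [0.1, 5.4, -2.4]
opening: 0.0165
```

>>> apply_moves(
  rows=[
    [[0, -5.4, -0.2, 0.05, 0, 0, 0], [0, -13.9, -1, 0.13, 0, 0, 0], [0, -21.4, -2.2, 0.2, 0, 0, 0], [0, -31.8, -5, 0.3, 0, 0, 0], [0, -41.9, -8.7, 0.4, 0, 0, 0], [0, -51.5, -13.4, 0.5, 0, 0, 0], [0, -60.7, -19.1, 0.6, 0, 0, 0], [0, -60.7, -19.1, 0.6, 0, 0, 0]],
  ],
)

```text
time: 20.5
ee_pos: [0.5891, 0.0914, 0.0348]
tcp_rot: [102.4, 89.9, -5.9]
wrist_force: [4.6, -0.3, -3.1]
opening: 0.016
```

Run:
```python
from h import *
o=state();print(curphi(o));mom(o)
```

```text
{'time': 20.5, 'q': [8.833, 11.8828, -3.967, 74.0602, -0.0236, 117.0764], 'ee_pos': [0.5891, 0.0914, 0.0348], 'tcp_rot': [102.3626, 89.9069, -5.8808], 'wrist_force': [4.6418, -0.2578, -3.1153], 'torque': [-0.0363, -0.8849, 0.0912], 'opening': 0.016}
-18.243477224960404
Fxy about nut 0.482849784113354 torque z 0.09122616677574426
```

>>> apply_moves(
  rows=[
    [[0, -5.4, -0.2, 0.05, 0, 0, 0], [0, -10.7, -0.6, 0.1, 0, 0, 0], [0, -13.9, -1, 0.13, 0, 0, 0], [0, -13.9, -1, 0.13, 0, 0, 0]],
  ],
)

```text
time: 20.9
ee_pos: [0.5769, 0.0962, 0.0351]
tcp_rot: [95.6, 89.8, -20.0]
wrist_force: [5.4, -0.3, -3.3]
opening: 0.0164
```

Run:
```python
from h import *
c=cams.camera("wrist");o=state();print(curphi(o));mom(o);o=state();mom(o)
overlay(c,"w14z.png",(180,0,330,110),5,[])
```

```text
{'time': 20.95, 'q': [9.5033, 10.3125, -5.7578, 73.7656, -0.0915, 125.0457], 'ee_pos': [0.577, 0.0961, 0.0351], 'tcp_rot': [95.9106, 89.8122, -19.632], 'wrist_force': [5.898, -0.6789, -2.8707], 'torque': [-0.2137, -0.9855, 0.2033], 'opening': 0.0162}
-25.542586455071607
Fxy about nut 0.6062000250663163 torque z 0.20328767258768307
{'time': 20.95, 'q': [9.5033, 10.3125, -5.7578, 73.7656, -0.0915, 125.0457], 'ee_pos': [0.577, 0.0961, 0.0351], 'tcp_rot': [95.9106, 89.8122, -19.632], 'wrist_force': [5.898, -0.6789, -2.8707], 'torque': [-0.2137, -0.9855, 0.2033], 'opening': 0.0162}
Fxy about nut 0.6062000250663163 torque z 0.20328767258768307
```

View pics/w14z.png

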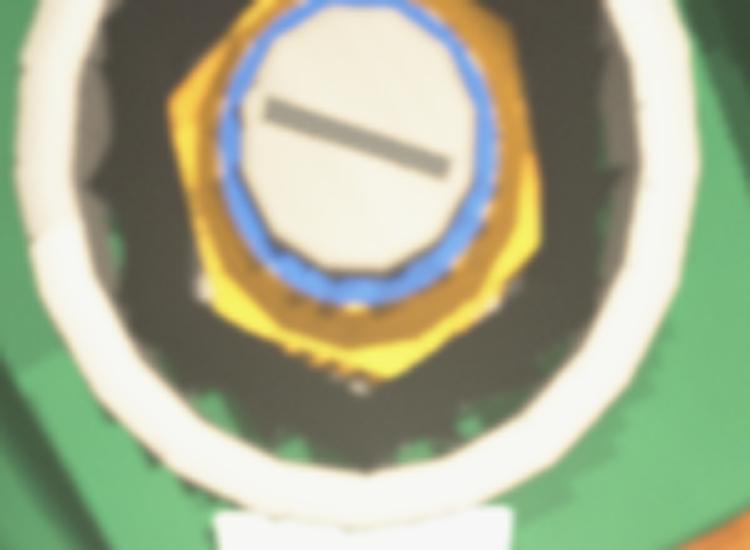

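>>> apply_moves(
  rows=[
    [[0, 5.4, -0.1, -0.05, 0, 0, 0], [0, 16.1, -1.1, -0.15, 0, 0, 0], [0, 26.6, -3.2, -0.25, 0, 0, 0], [0, 36.9, -6.4, -0.35, 0, 0, 0], [0, 46.9, -10.5, -0.45, 0, 0, 0], [0, 56.3, -15.6, -0.55, 0, 0, 0], [0, 63.5, -20.4, -0.63, 0, 0, 0], [0, 68.6, -24.3, -0.69, 0, 0, 0], [0, 71.1, -26.4, -0.72, 0, 0, 0], [0, 71.1, -26.4, -0.72, 0, 0, 0]],
  ],
)

```text
time: 21.95
ee_pos: [0.6523, 0.0899, 0.0346]
tcp_rot: [85.9, 89.9, 11.9]
wrist_force: [-2.5, 4.8, -3.1]
opening: 0.0161
```

Run:
```python
from h import *
c=cams.camera("wrist");o=state();print(curphi(o));mom(o)
overlay(c,"w15z.png",(180,0,330,110),5,[])
```

```text
{'time': 22.0, 'q': [7.8435, 20.2947, 6.3412, 75.984, -0.0004, 81.9272], 'ee_pos': [0.6522, 0.0898, 0.0347], 'tcp_rot': [81.5671, 89.9376, 7.4834], 'wrist_force': [-1.0151, 5.2003, -3.7573], 'torque': [1.1405, 0.1138, -0.2228], 'opening': 0.0162}
15.916349067885157
Fxy about nut 0.04150895706960722 torque z -0.22278825551344417
```

View pics/w15z.png

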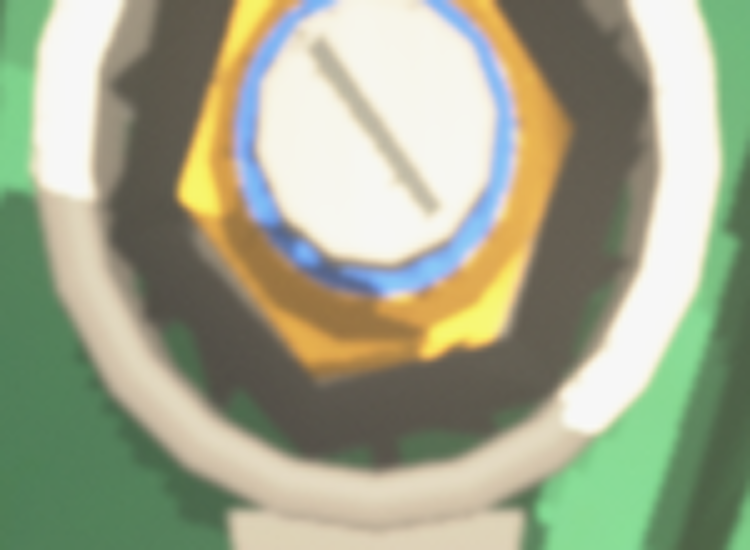

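>>> apply_moves(
  rows=[
    [[0, -5.4, -0.2, 0.05, 0, 0, 0], [0, -13.9, -1, 0.13, 0, 0, 0], [0, -21.4, -2.2, 0.2, 0, 0, 0], [0, -31.8, -5, 0.3, 0, 0, 0], [0, -41.9, -8.7, 0.4, 0, 0, 0], [0, -41.9, -8.7, 0.4, 0, 0, 0]],
  ],
)

```text
time: 22.6
ee_pos: [0.6088, 0.0865, 0.0346]
tcp_rot: [123.0, 90.0, 26.0]
wrist_force: [0.9, 0.6, -2.5]
opening: 0.016
```

Run:
```python
from h import *
o=state();print(curphi(o));mom(o)
```

```text
{'time': 22.6, 'q': [8.0886, 14.4811, -0.9098, 74.5954, 0.0044, 105.0469], 'ee_pos': [0.6088, 0.0865, 0.0346], 'tcp_rot': [122.977, 89.9857, 26.0188], 'wrist_force': [0.8837, 0.5719, -2.4658], 'torque': [0.1163, -0.2761, -0.0911], 'opening': 0.016}
-6.958237186971119
Fxy about nut 0.08582609109007552 torque z -0.09112155357647059
```

Run:
```python
from h import *
arc([-.06,-.12,-.18,-.24,-.3,-.33],C=(.5,-107.6))
```

```text
[0, np.float64(-6.5), np.float64(-0.2), 0.06, 0, 0, 0], [0, np.float64(-12.9), np.float64(-0.8), 0.12, 0, 0, 0], [0, np.float64(-19.3), np.float64(-1.8), 0.18, 0, 0, 0], [0, np.float64(-25.6), np.float64(-3.2), 0.24, 0, 0, 0], [0, np.float64(-31.8), np.float64(-5.0), 0.3, 0, 0, 0], [0, np.float64(-34.8), np.float64(-6.0), 0.33, 0, 0, 0],
```

>>> apply_moves(
  rows=[
    [[0, -6.5, -0.2, 0.06, 0, 0, 0], [0, -12.8, -0.8, 0.12, 0, 0, 0], [0, -19.2, -1.8, 0.18, 0, 0, 0], [0, -19.2, -1.8, 0.18, 0, 0, 0]],
  ],
)

```text
time: 23.0
ee_pos: [0.591, 0.0907, 0.035]
tcp_rot: [111.6, 89.9, 4.5]
wrist_force: [4.9, 1.9, -3.1]
opening: 0.0161
```

Run:
```python
from h import *
o=state();print(curphi(o));mom(o)
```

```text
{'time': 23.0, 'q': [8.7322, 12.0877, -3.7088, 74.0786, -0.0092, 115.7946], 'ee_pos': [0.591, 0.0907, 0.035], 'tcp_rot': [111.5581, 89.8748, 4.4957], 'wrist_force': [4.914, 1.9378, -3.0999], 'torque': [0.2766, -1.1252, 0.0601], 'opening': 0.0161}
-17.06246469425318
Fxy about nut 0.44108786426872276 torque z 0.06008660854177051
```

>>> apply_moves(
  rows=[
    [[0, -4.3, -0.1, 0.04, 0, 0, 0], [0, -8.6, -0.4, 0.08, 0, 0, 0], [0, -12.8, -0.8, 0.12, 0, 0, 0], [0, -12.8, -0.8, 0.12, 0, 0, 0]],
  ],
)

```text
time: 23.4
ee_pos: [0.58, 0.0948, 0.0352]
tcp_rot: [103.5, 89.8, -10.2]
wrist_force: [5.4, -1.8, -2.4]
opening: 0.0162
```

Run:
```python
from h import *
c=cams.camera("wrist");o=state();print(curphi(o));mom(o)
overlay(c,"w16z.png",(180,0,330,110),5,[])
```

```text
{'time': 23.45, 'q': [9.3146, 10.6522, -5.3561, 73.7998, -0.0656, 122.9905], 'ee_pos': [0.58, 0.0948, 0.0352], 'tcp_rot': [104.126, 89.7971, -9.55], 'wrist_force': [5.1346, -1.0316, -3.6212], 'torque': [-0.2693, -0.9375, 0.1276], 'opening': 0.016}
-23.676093907615872
Fxy about nut 0.5521123238639595 torque z 0.12758800137323986
```

View pics/w16z.png

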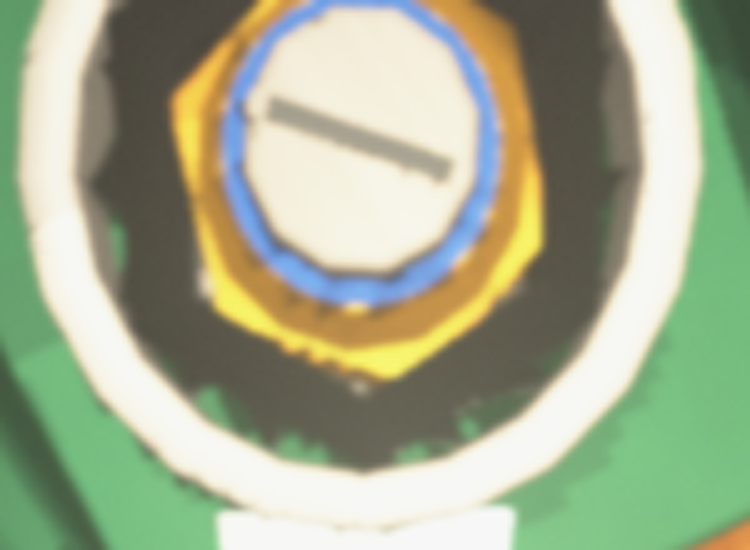

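>>> apply_moves(
  rows=[
    [[0, 5.4, -0.1, -0.05, 0, 0, 0], [0, 16.1, -1.1, -0.15, 0, 0, 0], [0, 26.7, -3.2, -0.25, 0, 0, 0], [0, 37.1, -6.4, -0.35, 0, 0, 0], [0, 47, -10.5, -0.45, 0, 0, 0], [0, 56.5, -15.7, -0.55, 0, 0, 0], [0, 65.5, -21.9, -0.65, 0, 0, 0], [0, 73.8, -28.8, -0.75, 0, 0, 0], [0, 81.3, -36.6, -0.85, 0, 0, 0], [0, 86.1, -42.6, -0.92, 0, 0, 0], [0, 89.3, -46.9, -0.97, 0, 0, 0], [0, 89.9, -47.8, -0.98, 0, 0, 0]],
  ],
)

```text
time: 24.65
ee_pos: [0.6814, 0.1034, 0.0346]
tcp_rot: [93.1, 89.9, 36.0]
wrist_force: [-2.5, 5.1, -3.4]
opening: 0.0163
```

>>> apply_moves(
  rows=[
    [[0, -5.4, -0.2, 0.05, 0, 0, 0], [0, -16.1, -1.3, 0.15, 0, 0, 0], [0, -26.7, -3.5, 0.25, 0, 0, 0], [0, -37, -6.7, 0.35, 0, 0, 0], [0, -46.9, -11, 0.45, 0, 0, 0], [0, -46.9, -11, 0.45, 0, 0, 0]],
  ],
)

```text
time: 25.25
ee_pos: [0.6361, 0.0871, 0.0348]
tcp_rot: [118.3, 89.9, 35.5]
wrist_force: [3.7, 3.0, -3.7]
opening: 0.0161
```

Run:
```python
from h import *
o=state();print(curphi(o));mom(o)
```

```text
{'time': 25.25, 'q': [7.7686, 18.0381, 3.4893, 75.3507, 0.0529, 90.537], 'ee_pos': [0.6361, 0.0871, 0.0348], 'tcp_rot': [118.306, 89.8864, 35.5377], 'wrist_force': [3.6769, 2.9508, -3.684], 'torque': [0.4817, -0.9217, -0.0928], 'opening': 0.0161}
7.231626711743148
Fxy about nut 0.4272325969715307 torque z -0.09280432837833301
```

>>> apply_moves(
  rows=[
    [[0, -6.5, -0.2, 0.06, 0, 0, 0], [0, -12.8, -0.8, 0.12, 0, 0, 0], [0, -19.2, -1.8, 0.18, 0, 0, 0], [0, -25.6, -3.2, 0.24, 0, 0, 0], [0, -25.6, -3.2, 0.24, 0, 0, 0]],
  ],
)

```text
time: 25.75
ee_pos: [0.6115, 0.0868, 0.0351]
tcp_rot: [107.3, 89.8, 11.0]
wrist_force: [6.9, 0.1, -3.3]
opening: 0.0164
```

Run:
```python
from h import *
o=state();print(curphi(o));mom(o)
```

```text
{'time': 25.75, 'q': [8.0731, 14.631, -0.6655, 74.4966, 0.0106, 104.3498], 'ee_pos': [0.6115, 0.0868, 0.0351], 'tcp_rot': [107.2715, 89.7928, 10.9949], 'wrist_force': [6.9028, 0.0592, -3.3283], 'torque': [-0.0648, -1.2684, 0.1329], 'opening': 0.0164}
-6.276717739319556
Fxy about nut 0.7358759377392782 torque z 0.13285034967012016
```

>>> apply_moves(
  rows=[
    [[0, -5.4, -0.2, 0.05, 0, 0, 0], [0, -10.7, -0.6, 0.1, 0, 0, 0], [0, -17.1, -1.4, 0.16, 0, 0, 0], [0, -17.1, -1.4, 0.16, 0, 0, 0]],
  ],
)

```text
time: 26.15
ee_pos: [0.5957, 0.0896, 0.0354]
tcp_rot: [100.6, 89.7, -4.6]
wrist_force: [7.6, -1.0, -3.4]
opening: 0.0162
```

Run:
```python
from h import *
c=cams.camera("wrist");o=state();print(curphi(o));mom(o)
overlay(c,"w17z.png",(180,0,330,110),5,[])
```

```text
{'time': 26.2, 'q': [8.5812, 12.5309, -3.1448, 74.0272, -0.0689, 113.6793], 'ee_pos': [0.5959, 0.0896, 0.0354], 'tcp_rot': [100.6315, 89.6949, -4.4668], 'wrist_force': [6.808, -1.9784, -4.0061], 'torque': [-0.451, -1.156, 0.376], 'opening': 0.016}
-15.098407845648456
Fxy about nut 0.7630078804270772 torque z 0.3759984632794325
```

View pics/w17z.png

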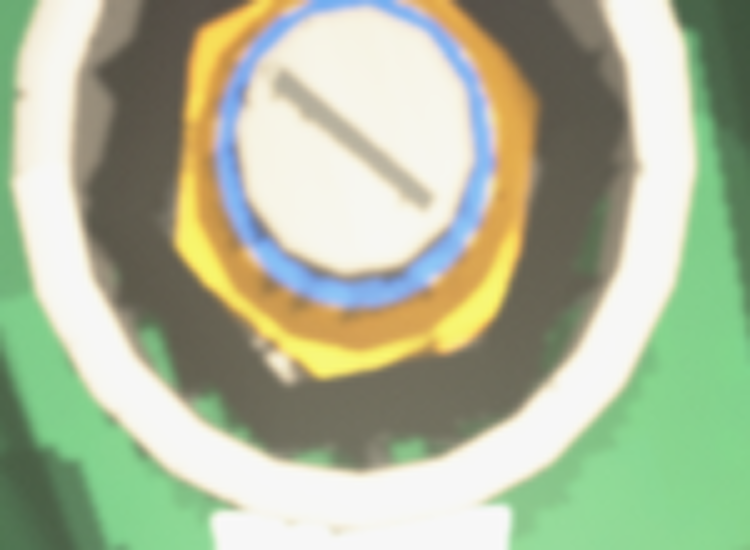

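Run:
```python
from h import *
arc([.05,.12,.2,.28,.33],C=(.5,-107.6))
```

```text
[0, np.float64(5.4), np.float64(-0.1), -0.05, 0, 0, 0], [0, np.float64(12.9), np.float64(-0.7), -0.12, 0, 0, 0], [0, np.float64(21.4), np.float64(-2.0), -0.2, 0, 0, 0], [0, np.float64(29.8), np.float64(-4.1), -0.28, 0, 0, 0], [0, np.float64(34.9), np.float64(-5.6), -0.33, 0, 0, 0],
```

>>> apply_moves(
  rows=[
    [[0, 5.4, -0.1, -0.05, 0, 0, 0], [0, 12.8, -0.7, -0.12, 0, 0, 0], [0, 21.4, -2.1, -0.2, 0, 0, 0], [0, 29.6, -4.2, -0.28, 0, 0, 0], [0, 29.6, -4.2, -0.28, 0, 0, 0]],
  ],
)

```text
time: 26.7
ee_pos: [0.6262, 0.0862, 0.0349]
tcp_rot: [91.0, 89.8, 2.4]
wrist_force: [-0.4, 3.3, -4.0]
opening: 0.016
```

Run:
```python
from h import *
c=cams.camera("wrist");o=state();print(curphi(o));mom(o)
overlay(c,"w18z.png",(180,0,330,110),5,[])
```

```text
{'time': 26.75, 'q': [7.8524, 16.5081, 1.6031, 74.8809, -0.0298, 96.7255], 'ee_pos': [0.6257, 0.0861, 0.0349], 'tcp_rot': [88.8119, 89.7838, -0.0613], 'wrist_force': [0.486, 3.2004, -2.6046], 'torque': [0.694, -0.1968, 0.1465], 'opening': 0.0161}
1.1268065927694082
Fxy about nut 0.057626080018041315 torque z 0.14649899176318473
```

View pics/w18z.png

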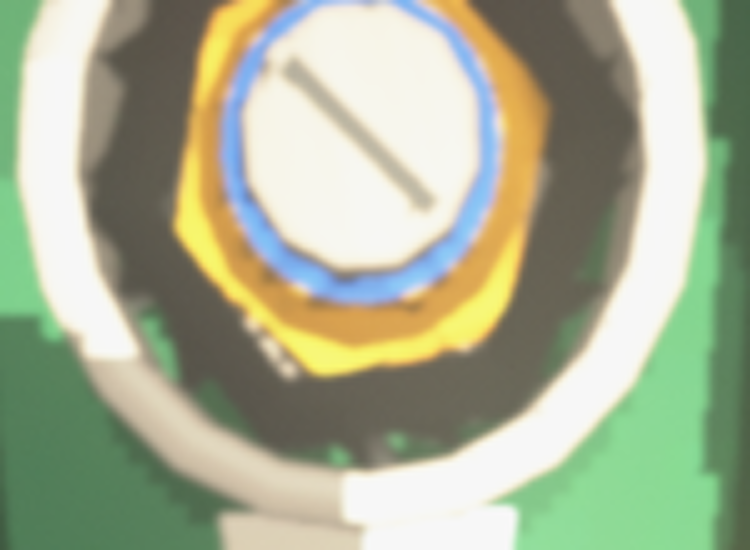

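>>> apply_moves(
  rows=[
    [[0, 5.4, -0.1, -0.05, 0, 0, 0], [0, 12.8, -0.7, -0.12, 0, 0, 0], [0, 21.4, -2.1, -0.2, 0, 0, 0], [0, 21.4, -2.1, -0.2, 0, 0, 0]],
  ],
)

```text
time: 27.15
ee_pos: [0.6472, 0.0887, 0.0346]
tcp_rot: [72.2, 89.8, -5.1]
wrist_force: [0.0, 1.7, -3.3]
opening: 0.0163
```

Run:
```python
from h import *
c=cams.camera("wrist");o=state();print(curphi(o));mom(o)
overlay(c,"w19z.png",(180,0,330,110),5,[])
```

```text
{'time': 27.2, 'q': [7.812, 19.4453, 5.2525, 75.6622, -0.0369, 85.2776], 'ee_pos': [0.6467, 0.0885, 0.0346], 'tcp_rot': [70.9947, 89.8503, -6.4709], 'wrist_force': [-0.5206, 1.9403, -3.5297], 'torque': [0.3115, 0.0208, -0.023], 'opening': 0.0165}
12.534465382622775
Fxy about nut -0.010552187977301383 torque z -0.023037869020697606
```

View pics/w19z.png

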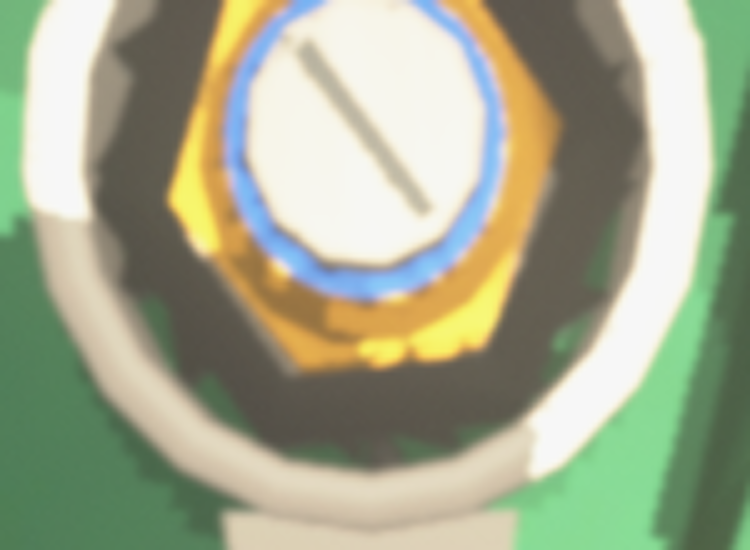

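>>> apply_moves(
  rows=[
    [[-2, 0, -0.3, 0, 0, 0, 0], [-6, 0, -0.3, 0, 0, 0, 0], [-11, 0, -0.3, 0, 0, 0, 0], [-17, 0, -0.3, 0, 0, 0, 0], [-24, 0, -0.3, 0, 0, 0, 0], [-24, 0, -0.3, 0, 0, 0, 0]],
  ],
)

```text
time: 27.8
ee_pos: [0.6473, 0.0888, 0.0604]
tcp_rot: [75.5, 89.7, -1.9]
wrist_force: [-0.0, 0.1, -2.4]
opening: 0.0161
```

Run:
```python
from h import *
o=state();print(curphi(o));mom(o)
```

```text
{'time': 27.8, 'q': [7.836, 18.8479, 7.3631, 78.2419, -0.047, 85.3094], 'ee_pos': [0.6473, 0.0888, 0.0604], 'tcp_rot': [75.5454, 89.7226, -1.9282], 'wrist_force': [-0.0473, 0.1498, -2.4273], 'torque': [-0.0973, -0.029, -0.0066], 'opening': 0.0161}
12.526590846582245
Fxy about nut -0.0014636258968923127 torque z -0.006608156645648762
```

Run:
```python
from h import *
o=get_obs();print(rel([.4772,-.186,.143],-4.6,o))
```

```text
(array([ -83.41822436, -225.26906574,  231.51216667]), array([ 0.29891198,  0.00049874, -0.00483333]))
```

>>> apply_moves(
  rows=[
    [[-10, 0, 0, 0, 0, 0, 0], [-35, 0, 0, 0, 0, 0, 0], [-65, 0, 0, 0, 0, -0.002, 0], [-83, -8, 8, 0.01, 0, -0.005, 0], [-83, -25, 26, 0.03, 0, -0.005, 0], [-83, -48, 50, 0.06, 0, -0.005, 0], [-83, -75, 77, 0.1, 0, -0.005, 0], [-83, -102, 105, 0.135, 0, -0.005, 0], [-83, -130, 133, 0.17, 0, -0.005, 0], [-83, -157, 161, 0.21, 0, -0.005, 0], [-83, -182, 187, 0.24, 0, -0.005, 0], [-83, -204, 209, 0.27, 0, -0.005, 0], [-83, -218, 224, 0.29, 0, -0.005, 0], [-83, -225, 231, 0.299, 0, -0.005, 0], [-83, -225, 231, 0.299, 0, -0.005, 0], [-83, -225, 231, 0.299, 0, -0.005, 0]],
  ],
)

```text
time: 29.4
ee_pos: [0.4778, -0.185, 0.1428]
tcp_rot: [52.4, 90.0, -42.2]
wrist_force: [0.2, 0.5, -3.7]
opening: 0.0158
```

Run:
```python
from h import *
c=cams.camera("wrist");save(c,"w20.png",None,1.5);o=state();print(curphi(o))
k=cams.camera("scene");save(k,"s20.png",None,1.5)
w=cloud(c)
print("handle top z near ring/near grip",[np.nanmedian(w[int(r/1.5)-2:int(r/1.5)+2,int(372/1.5):int(392/1.5),2]) for r in(180,220,260,300)])
```

```text
{'time': 29.45, 'q': [-21.1296, -1.058, -5.921, 85.1255, -0.0104, 73.4116], 'ee_pos': [0.4779, -0.1847, 0.1427], 'tcp_rot': [31.2881, 89.9845, -63.253], 'wrist_force': [0.2315, -0.5525, -2.9328], 'torque': [-0.0232, -0.0358, 0.0101], 'opening': 0.0163}
-4.541150908579369
handle top z near ring/near grip [np.float64(0.1470480598443384), np.float64(0.1469413263032568), np.float64(0.14693298009251993), np.float64(0.14716572786697357)]
```

View pics/w20.png

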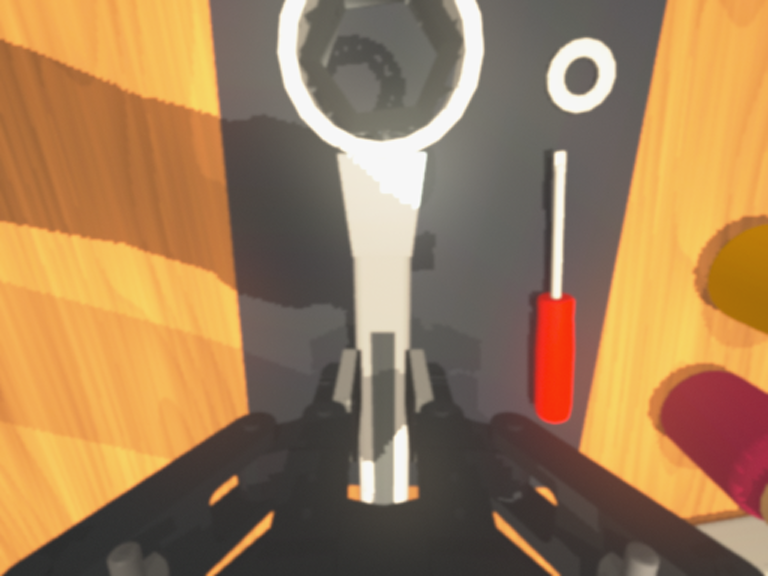

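View pics/s20.png

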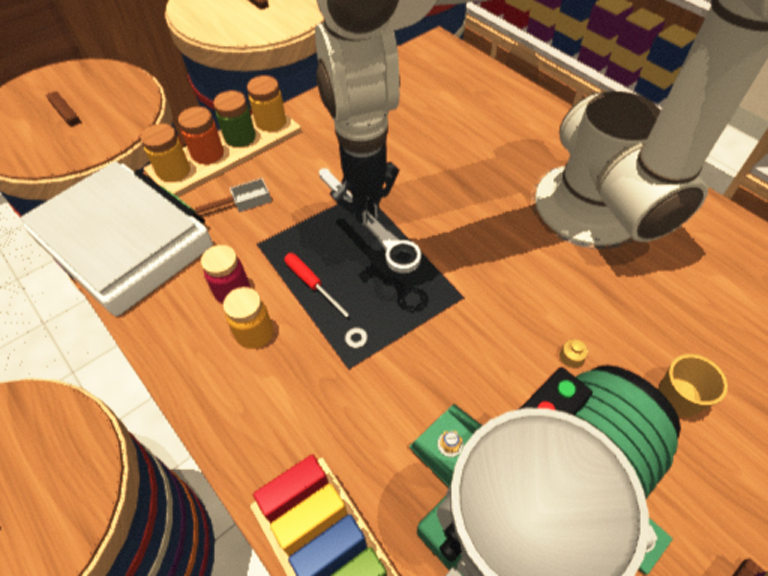

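>>> apply_moves(
  rows=[
    [[10, 0, 0, 0, 0, 0, 0], [35, 0, 0, 0, 0, 0, 0], [65, 0, 0, 0, 0, 0, 0], [95, 0, 0, 0, 0, 0, 0], [115, 0, 0, 0, 0, 0, 0], [124, 0, 0, 0, 0, 0, 0], [127, 0, 0, 0, 0, 0, 0], [129, 0, 0, 0, 0, 0, 0], [129, 0, 0, 0, 0, 0, 0]],
  ],
)

```text
time: 30.4
ee_pos: [0.4784, -0.1847, 0.0144]
tcp_rot: [62.1, 89.9, -32.4]
wrist_force: [-1.7, 0.5, -3.6]
opening: 0.016
```

>>> apply_moves(
  rows=[
    [[0.7, 0, 0, 0, 0, 0, 0], [1.4, 0, 0, 0, 0, 0, 0], [2, 0, 0, 0, 0, 0, 0], [2, 0, 0, 0, 0, 0, 0]],
  ],
)

```text
time: 30.8
ee_pos: [0.4786, -0.1849, 0.0126]
tcp_rot: [66.9, 89.9, -27.6]
wrist_force: [0.4, 1.0, -2.3]
opening: 0.0162
```

>>> apply_moves(
  rows=[
    [[0.7, 0, 0, 0, 0, 0, 0], [0.7, 0, 0, 0, 0, 0, 0]],
  ],
)

```text
time: 31.0
ee_pos: [0.4787, -0.1849, 0.0123]
tcp_rot: [68.5, 89.9, -26.1]
wrist_force: [-2.2, 0.6, 1.7]
opening: 0.0165
```

On the mat: the vertical force has reversed. Next I'll release and rise.

>>> apply_moves(
  rows=[
    [[0, 0, 0, 0, 0, 0, 0.2], [0, 0, 0, 0, 0, 0, 0.3], [0, 0, 0, 0, 0, 0, 0.45], [0, 0, 0, 0, 0, 0, 0.6], [0, 0, 0, 0, 0, 0, 0.6], [-10, 0, 0, 0, 0, 0, 0.6], [-30, 0, 0, 0, 0, 0, 0.6], [-60, 0, 0, 0, 0, 0, 0.6], [-100, 0, 0, 0, 0, 0, 0.6], [-145, 0, 0, 0, 0, 0, 0.6], [-180, 0, 0, 0, 0, 0, 0.6], [-190, 0, 0, 0, 0, 0, 0.6], [-190, 0, 0, 0, 0, 0, 0.6]],
  ],
)

```text
time: 32.3
ee_pos: [0.479, -0.185, 0.2045]
tcp_rot: [71.5, 89.7, -23.0]
wrist_force: [0.2, -0.3, -0.2]
opening: 0.0512
```

Run:
```python
from h import *
c=cams.camera("wrist");save(c,"w21.png",None,1.5);o=state();spanner(c,thr=140,reg=(.38,.56,-.45,.05))
w=cloud(c);print(np.nanmedian(w[60:66,250:254,2]))
k=cams.camera("scene");save(k,"s21.png",None,1.5);spanner(k)
```

```text
{'time': 32.35, 'q': [-21.1073, -0.7948, 0.946, 91.5661, -0.0121, 73.4122], 'ee_pos': [0.4785, -0.1848, 0.2026], 'tcp_rot': [69.435, 89.8248, -25.0844], 'wrist_force': [-0.3491, -1.0841, 0.6386], 'torque': [0.0189, -0.0045, 0.0052], 'opening': 0.051}
n 4226 yaw 85.69526584573467 len 0.2941189472699444 ringA [ 0.48847113 -0.07776091] ringB [ 0.48857479 -0.07638375] ringw 0.062024647533776636 mid 0.0009159911795476681 hw 0.024423581604829894
0.0036702556214625592
n 206 yaw 84.92656371530713 len 0.11149260954113514 ringA [ 0.4931467  -0.07635331] ringB [0.50941893 0.10693317] ringw 0.06067879567085512 mid 0.004596682717018023 hw 0.014057292817837337
```

View pics/w21.png

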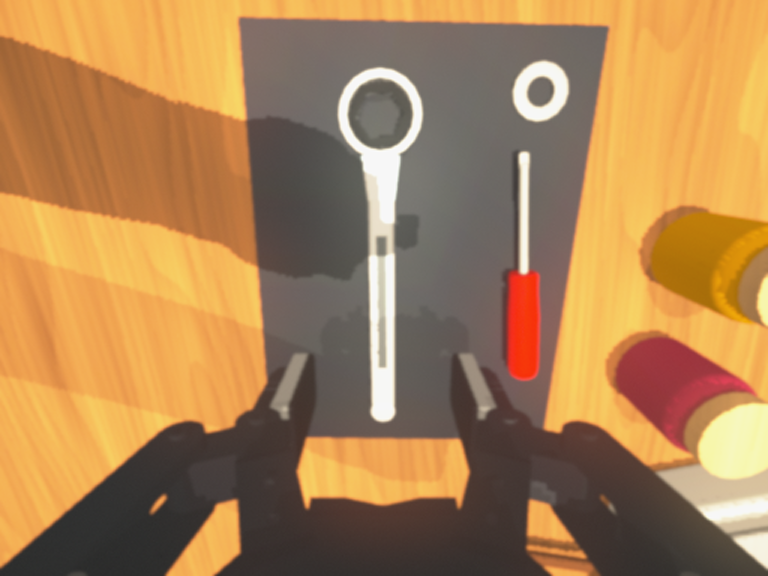

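View pics/s21.png

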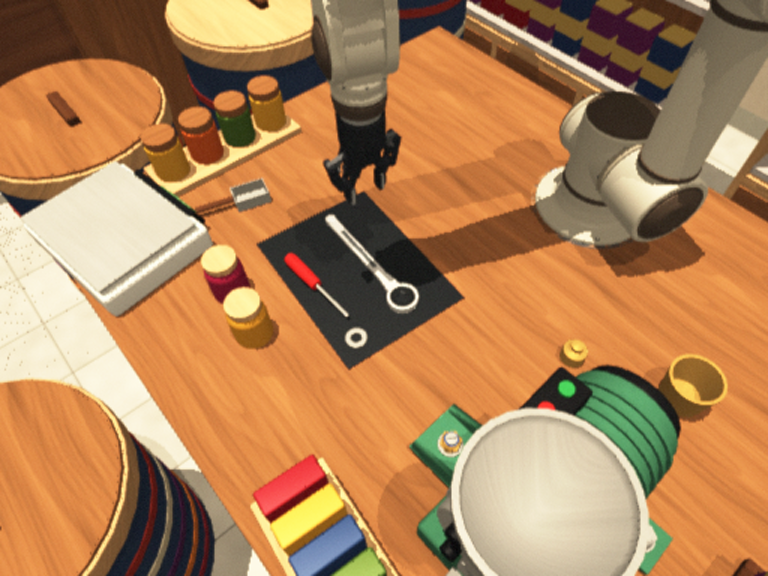

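The wrist view shows the spanner lying flat on the mat, ring at (380,112) and handle end at (383,412). The screwdriver, washer and jars are where they were.

Run:
```python
from workcell import bot
print(bot.job_done())
```

```text
the job is handed in; nothing more can be done
None
```

The front foot's nut is tightened and the spanner is back on the mat. I handed the job in at about 32 s of the 72 s allowed.

- **Seating:** I lined the ring's recess up with the nut's flats using the wrist camera. It went down without jamming to within about 1 mm of the washer.
- **Tightening:** It took five working swings between the gussets. One extra swing gained nothing because the nut eased back and the ratchet caught the same tooth. The nut turned with about 0.3 N m of drag, started to stiffen after roughly 1.25 rad, and reached 1.14 to 1.19 N m at the last stroke. That is well inside the 0.75 to 1.6 N m asked for.
- **Easing back:** When I let off, the stud and nut eased back visibly, as you said to expect. I couldn't measure how much tightness is left without the spanner on, so the figures above are the peak.
- **Laying down:** I backed off until the spanner was free and lifted it straight off. It went back within about 4 mm of where it first lay.
- **Last checks:** The wrist and scene pictures show the spanner flat on the mat, the gripper clear, and the screwdriver, spare washer, jars and other things where they were.
- **Disagreement:** The final spanner measurement from the scene camera failed because it picked up only part of the spanner. The laying-down position rests on the wrist camera and the pictures.

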